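Post a charged capacitor through the guard flap of the discharge box

ROBOT

A 7-joint arm with a two-finger parallel gripper is mounted at the origin on a cart in front of the work surface, level with it; the furniture and walls round the work are solid. World frame = base frame: x ahead of the robot, y to its left, z up, the work surface at z = 0. Lengths are in mm, angles in rad, forces in N, time in s.
With the tool pointing down it reaches from about 400 to 875 mm from the base axis. Payload 4.4 kg.
Tool frame: the origin (TCP) lies midway between the tips of the shut fingers; the grasp point (between the pads) lies behind it (ctrl.grip_point_offset is the x of the grasp point in the tool frame, in mm); x points along the fingers, z is the direction in which the jaws open and shut, and the axes are right-handed (so a half turn about x gives the same grasp; the last joint's range is limited). The gripper opens to 85 mm and grips with 20 to 120 N. Pads are 22 mm wide; open, the fingers measure 114 mm over their backs; the gripper's body (76 mm by 85 mm) begins 54 mm behind the grasp point. The pads swing forward as they close: fully open they stand 13 mm farther back than shut.
Start: joints at [-1.281, 0.628, 0.038, 1.517, -0.027, 0.996, -0.02], TCP at [226.398, 609.312, 231.313] pointing down, gripper open.
Joint ranges: [-3.06, 3.06], [-0.37, 2.12], [-1.25, 1.32], [0.18, 2.47], [-1.1, 4.24], [0.23, 1.98], [-2.94, 2.94]. Speed limits (rad/s): [2.57, 2.57, 3.14, 3.14, 3.14, 3.14, 3.14].

INTERFACE

Orientations are given as [roll, pitch, yaw] about the fixed x, y, z axes, in that order (R = Rz(yaw) Ry(pitch) Rx(roll)).
In Python, from cell import status, eyes, ctrl gives the robot as it stands. The module is installed in compiled form; this text tells all that it offers.
- The arm moves only by the tool apply_moves, never from a script. Its argument "targets" is a list of rows, each a list of 3 entries, a list of its own where there are three numbers: the shift along the tool's x, y, z in mm, then the turn about the tool's x in degrees, then the finger opening in mm, from 0 to 85.4. In form: [[[dx, dy, dz], roll, claw], ...]. A call has 1 to 10 rows; each row shifts and turns the pose as measured when the row begins, along the tool's axes as they then stand; what a row does not reach is not made up. A row lasts 1/8 s, in which the tool goes at most 62.5 mm and 10.7 degrees, less where a joint would pass 70% of its speed; a pose out of reach is approached as far as the arm can. A call is refused whole if a number of a shift passes 62.5 or a number of a turn 10.7, either way. A call with a gripper value outside its range is refused whole. The fingers move at their own pace and stop on an object; the grip force is fixed at half the most. Time passes only in rows, so rows that do not move let the fingers close. It gives the time, the measured TCP pose, the force and the opening at its end, in the units of the state.
- status.read_state(): the state, without advancing time (a new reading comes with each control period).
- eyes.get_image(name): name is "side" or "top" or "wrist"; returns (picture, depth): 480x640x3 uint8, blue, green, red; 480x640 float32, mm along the optical axis (not along the pixel's ray), 0 where there is no reading.
- eyes.camera_params(name): a dict with "fx", "fy", "cx", "cy" (pixels), "R" (3x3) and "t" (3): a world point X has camera coordinates R X + t. Camera axes: x right, y down, z forward; pixel columns grow to the right and rows downward; lengths in mm; the calibration is good to about 2 mm. A picture is of the moment at which its call begins: read the wrist's pose just before it. camera_params takes no time and is no camera call; for the wrist camera it gives the pose at the moment of the call.
- ctrl.finish_job(): hands the job in, once; it reports no verdict.
The state is a dict: "clock": time; "qpos": joint angles; "qd": joint speeds; "tau": joint torques, N m; "eef_pos": TCP position; "tool_rot": TCP orientation; "force": force on the tool from outside, world axes, zero at the start; "torque": the same for the moment, N m; "width": finger opening in mm.
Only numpy, scipy, OpenCV 4.12 (cv2) and the standard library are available. Lean on these libraries where they do the work, as an engineer would, in place of code of your own. Each camera call takes 0.05 s, during which the arm holds its last target.

TASK

The blue box capacitor on the bench may still be charged: stand it on the loading sill of the discharge box with its brass terminals towards the yellow flap, then push it in along the sill, holding the spring flap open with it, until it tips over the step inside and lies terminals down on the two brass bars, one terminal on each. Draw back so that the flap swings fully shut. Keep the gripper off the bars, and leave the solder spool, marker, pliers and parts tray where they are.

Things in the scene. Friction and masses are not known exactly. Their poses are not given: they have to be found in the camera images.
- discharge_box: Capacitor discharge box, fixed, standing turned somehow: pale metal loading sill in front, behind it a tub with clear sides and clear roof (top 200 mm above the bench) in a raked grey frame closed by a yellow flap. Origin: on the bench under the middle of the shut flap's lower edge; +x leads into the box, +z up. The tub inside is 68 mm wide, from x = 36 to 120 mm; its walls are 3 mm thick
- flap (a joint): Yellow flap, 65 wide, 112 long, 3 mm thick. Angle in rad: 0 shut, growing as its lower edge swings into the box and up; stop at 1.9. Shut, it leans back: lower edge at box x = 0, 13 mm over the sill, hinge further in. A light spring shuts it (about 0.3 N at the lower edge when shut, 0.5 N wide open); it swings shut only when nothing is under it
- hinge (a point): Middle of the flap's hinge pin, along the box's y: box x = 46 mm, 191 mm above the bench (115 mm over the sill). The opening below it is 68 mm wide; the grey side frames rise from x = 0 at the sill to the hinge, so a gripper wider than 68 mm must stay in front of that raked plane, with only its closed fingers inside
- capacitor: Blue box film capacitor, loose, lying on its side: body 42 mm (its x) by 40 mm (its y) by 62 mm (its z), 0.17 to 0.29 kg. Origin: centre of its underside as it lies, +z up; +x points to the face that carries the two brass terminals
- terminals (a point): Midpoint between the outer faces of the capacitor's two brass terminal strips, which stand 4 mm proud of its +x face: 25 mm along x and 31 mm along z from its origin. Each strip is 8 mm wide and 36 mm long along the capacitor's z, centred 12 mm to either side (its y)
- sill_spot (a point): Point on the sill's middle line at box x = -65 mm: flat place to stand the capacitor with its origin there. The sill's top is 76 mm above the bench, 84 mm wide, from box x = -115 mm to the step edge. White guide strips 8 mm high stand on it, inner faces at y = +-23 mm from x = -8 mm to the step, flaring to about +-30 mm at x = -27 mm
- step_edge (a point): Middle of the edge where the sill ends inside the box (box x = 36 mm, 76 mm above the bench); behind it a drop of 50 mm to the bar tops. Pushed at a third to half of its height, a capacitor slides on the sill (pushed near its top it may trip) and tips over this edge onto its leading face by the time its back has come some 8 mm past the edge
- bars: Two brass discharge bars on the floor of the tub, each 78 mm long (box x), 14 mm wide, centred 12 mm either side of the middle line. Origin: at the height of their tops (26 mm above the bench), midway between them, at box x = 78 mm; axes as the box. Not to be touched by the gripper
- spool: Bystander: loose blue spool of solder wire standing on its flange, 62 mm across, 76 mm high, 0.5 kg; origin at the centre of its underside
- marker: Bystander: loose white and black felt marker, 126 mm long, 13 mm high; origin at the centre of its underside, x along it
- pliers: Bystander: loose needle pliers with black handles, 134 by 43 by 11 mm, lying flat; origin at the centre of the underside
- tray: Bystander: loose black open parts tray with small blue parts, 80 by 104 by 26 mm; origin at the centre of its underside
Mind the look-alikes: they are no part of the job. There is more than one size of the capacitor; the job needs the smallest.

How it is judged (in metres and radians):
On the way, in this order (a step that is already met when the one before it is completed fails the run):
1. the capacitor stands on the loading sill in front of the flap, terminals towards the box (z of capacitor in the frame of discharge_box between 0.072 and 0.082 m and angle between capacitor's own z axis and vertical below 0.15 rad and x of capacitor in the frame of discharge_box between -0.105 and -0.02 m and y of capacitor in the frame of discharge_box between -0.03 and 0.03 m and (x of terminals in the frame of discharge_box above -0.045 m or (x of capacitor in the frame of discharge_box below -0.06 m and x of terminals in the frame of discharge_box above -0.08 m)) and value of joint flap below 0.15 rad), for 0.1 s.
2. the capacitor is under the flap and holds it open, still standing on the sill (value of joint flap above 0.5 rad and angle between capacitor's own z axis and vertical below 0.35 rad and x of terminals in the frame of discharge_box above 0.02 m and z of capacitor in the frame of discharge_box between 0.07 and 0.09 m), for 0.1 s.
At the end, for the whole second after the job is handed in: The capacitor lies at rest in the tub, terminal face straight down (within 8 degrees), its terminals on the tops of the bars (within 4 mm in height), square to the bars within 11 degrees and within 8 mm of their middle line; the flap is shut (under 0.05 rad) (angle between capacitor's own x axis and vertical above 3 rad and z of terminals in the frame of bars between -0.004 and 0.004 m and y of terminals in the frame of bars between -0.008 and 0.008 m and angle between the z axis of capacitor and the x axis of discharge_box, either way round below 0.2 rad and value of joint flap below 0.05 rad and linear speed of capacitor below 0.01 m/s); the robot touches nothing.
It fails at once if the gripper or arm touched the brass bars (contact force between any of the fingers, the arm and bars above 0.5 N).
It fails at once if a bystander was shifted more than 20 mm (distance of any of spool, marker, pliers, tray from where it was at the start of the episode above 0.02 m).
It also fails if it takes over 64 s, if anything falls off the work surface, if the arm or the gripper's body presses on something with over 40 N, if the wrist force passes 120 N, or if a joint passes its speed limit or range.

## Working session

There is one attempt and no reset: what is moved stays moved. The work goes in short steps, Python scripts to look and compute and a tool call to move; the robot and the scene stay as the last step left them, time stands still between calls to the robot, and variables do not carry over. Pictures are saved under pics/ and viewed, and the job is handed in when it is done.

Besides the shell and the picture viewer there is one more tool, called after "Emit:" as name([rows], argument=value, ...), one row to a line, values as JSON. apply_moves: Moves the arm, as the interface text tells. Its arguments: {"type":"object","properties":{"targets":{"type":"array"}},"required":["targets"]}

```bash
mkdir -p pics; ls; python3 - <<'E'
from cell import status, eyes, ctrl
import cv2,numpy as np
print(status.read_state()); print(ctrl.grip_point_offset)
for n in ("side","top","wrist"):
    im,d=eyes.get_image(n); cv2.imwrite(f"pics/{n}0.png",im); np.save(f"pics/{n}0.npy",d)
    p=eyes.camera_params(n); np.savez(f"pics/{n}0.npz",**{k:np.array(v) for k,v in p.items()}); print(n,p)
E
```

```text
pics
{'clock': 0.0, 'qpos': array([-1.28080264,  0.62938506,  0.03839618,  1.5183152 , -0.02701658,
        0.99628992, -0.0199799 ]), 'qd': array([-0.00026562,  0.00076795, -0.00204036, -0.00155179, -0.00014018,
       -0.00108521, -0.00078182]), 'tau': array([ 1.21529803e-03, -5.63410842e+01,  1.22691169e+00, -1.93440932e+01,
        1.10883848e-02,  1.02746522e-02,  4.60771858e-06]), 'eef_pos': array([226.15119829, 608.7518581 , 230.37988856]), 'tool_rot': array([ 3.13355876,  1.56891489, -1.93457461]), 'force': array([-0.64063473, -0.39012232,  0.26022722]), 'torque': array([-0.0171403 , -0.02385746,  0.04879923]), 'width': 85.98265145152045}
-18.700000000000003
side {'fx': 522.4058164276643, 'fy': 522.4058164276643, 'cx': 320.1086724320688, 'cy': 241.12688370688363, 'R': array([[ 0.91926584, -0.39359523,  0.00575507],
       [-0.20029433, -0.4802858 , -0.85393661],
       [ 0.33886946,  0.78384204, -0.52034522]]), 't': array([-518.9851326 ,  189.66585974, 1300.96146532])}
top {'fx': 586.7940010831603, 'fy': 586.7940010831603, 'cx': 316.87124408279493, 'cy': 237.0585763564462, 'R': array([[ 0.0295651 , -0.99954195, -0.00646432],
       [-0.9899642 , -0.02838649, -0.13843803],
       [ 0.13819112,  0.01049238, -0.99035   ]]), 't': array([ -67.33613689,  551.87516814, 1326.26037095])}
wrist {'fx': 427.70377388384577, 'fy': 427.70377388384577, 'cx': 318.7764747668086, 'cy': 240.89366474394882, 'R': array([[ 3.48409588e-01,  9.37342082e-01, -7.61799619e-04],
       [ 8.86182334e-01, -3.29128488e-01,  3.26121617e-01],
       [ 3.05436786e-01, -1.14298992e-01, -9.45327515e-01]]), 't': array([-648.6715689 ,  -41.53202787,  381.84919995])}
```

View pics/side0.png

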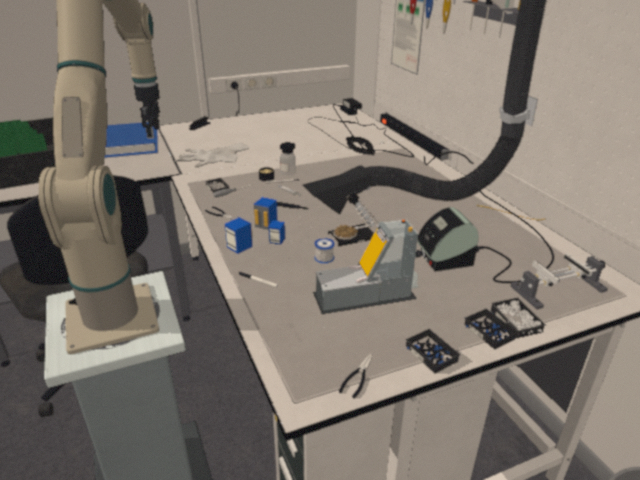

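View pics/top0.png

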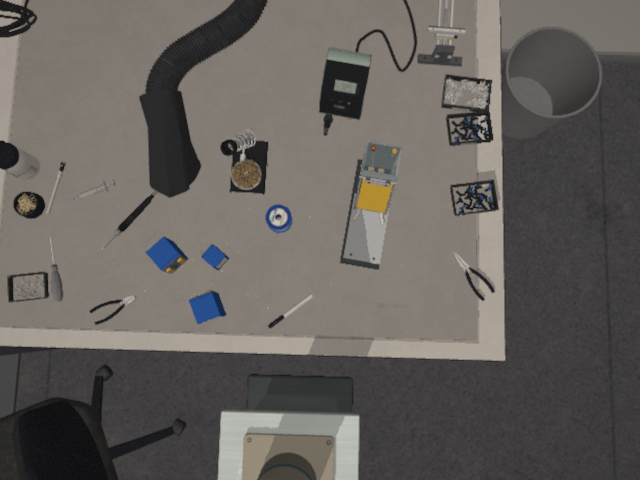

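View pics/wrist0.png

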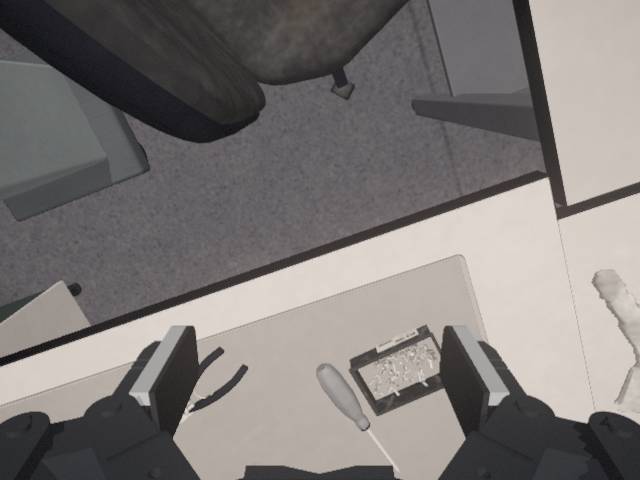

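```bash
cat > h.py <<'E'
import numpy as np,cv2
def cam(n):
    p=np.load(f"pics/{n}.npz"); return p
def ray(p,u,v):
    d=np.array([(u-p['cx'])/p['fx'],(v-p['cy'])/p['fy'],1.]); return p['R'].T@d, -p['R'].T@p['t']
def atz(p,u,v,z):
    d,c=ray(p,u,v); return c+d*(z-c[2])/d[2]
def dep(p,D,u,v):
    d,c=ray(p,u,v); return c+d*D[int(v),int(u)]
def proj(p,X):
    x=p['R']@np.array(X)+p['t']; return p['fx']*x[0]/x[2]+p['cx'],p['fy']*x[1]/x[2]+p['cy']
E
python3 - <<'E'
import cv2,numpy as np
from h import *
im=cv2.imread('pics/top0.png'); 
cv2.imwrite('pics/c1.png',cv2.resize(im[215:345,130:260],None,fx=6,fy=6,interpolation=cv2.INTER_CUBIC)[:600,:780])
cv2.imwrite('pics/c2.png',cv2.resize(im[130:280,320:420],None,fx=4,fy=4,interpolation=cv2.INTER_CUBIC))
im=cv2.imread('pics/side0.png'); 
cv2.imwrite('pics/c3.png',cv2.resize(im[190:270,210:300],None,fx=7,fy=7,interpolation=cv2.INTER_CUBIC))
p=cam('wrist0');c=-p['R'].T@p['t']
from scipy.spatial.transform import Rotation as Ro
T=Ro.from_euler('xyz',[3.13355876,1.56891489,-1.93457461]).as_matrix()
print(c, T, T.T@(c-[226.15,608.75,230.4]), T.T@p['R'].T)
E
```

```text
[146.17755093 638.00276395 374.02288959] [[-6.69429480e-04 -9.37387481e-01  3.48287613e-01]
 [-1.75831294e-03  3.48288256e-01  9.37385832e-01]
 [-9.99998230e-01  1.51150915e-05 -1.88137497e-03]] [-143.62053499   85.15573764   -0.70249545] [[-1.11957809e-03 -3.26135566e-01  9.45322347e-01]
 [-1.29557900e-04 -9.45322884e-01 -3.26135905e-01]
 [ 9.99999365e-01 -4.87608592e-04  1.01610935e-03]]
```

View pics/c1.png

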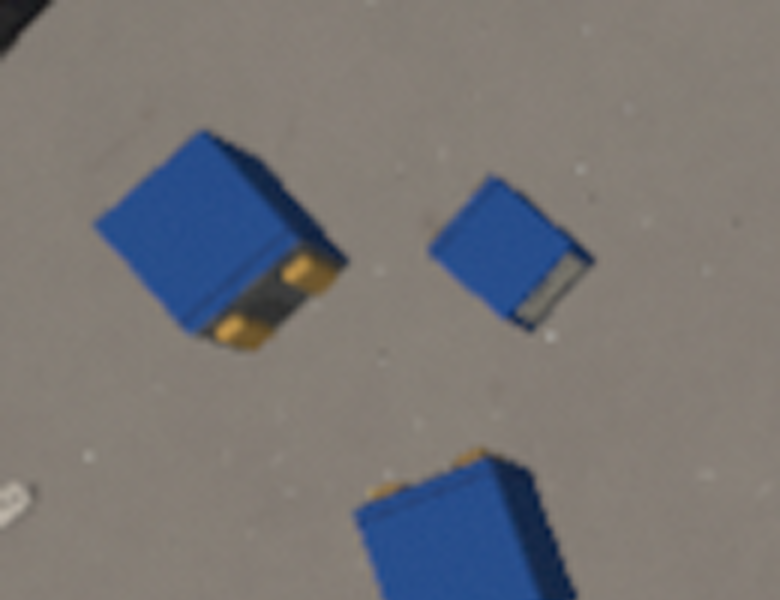

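View pics/c2.png

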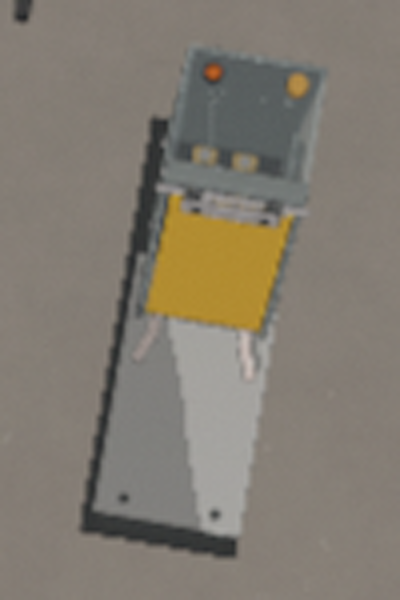

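View pics/c3.png

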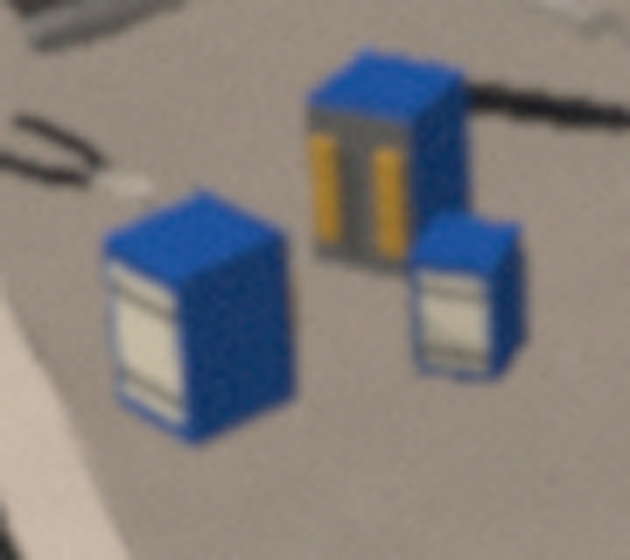

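```bash
python3 - <<'E'
from h import *
p=cam('top0'); D=np.load('pics/top0.npy')
P={}
for n,(u,v) in dict(A=(491,177),B=(430,250),C=(515,318),D=(578,247)).items():
    P[n]=atz(p,130+u/6,215+v/6,62)[:2]; print(n,P[n])
for a,b in("AB","BC","CD","DA"):
    d=P[b]-P[a]; print(a,b,np.linalg.norm(d),np.degrees(np.arctan2(d[1],d[0])))
print(sum(P.values())/4, dep(p,D,214,257))
# sill
print('sill')
S={}
for n,(u,v) in dict(L=(93,512),R=(240,536),fl=(147,311),fr=(262,331),hl=(170,197),hr=(293,214)).items():
    u,v=320+u/4,130+v/4
    S[n]=atz(p,u,v,76 if n in'LR' else 89 if n[0]=='f' else 191); print(n,S[n],dep(p,D,u,v))
for q in [(345,230),(350,255),(372,255),(375,235),(375,200),(378,190),(381,150)]: print(q,dep(p,D,*q))
E
```

```text
A [526.25799689 187.69183402]
B [497.70684607 209.33639203]
C [472.81209533 175.68144711]
D [500.47289947 153.20702039]
A B 35.82813286940318 142.8343224834522
B C 41.86172395531859 -126.49053967158133
C D 35.6401450933082 -39.09388801493604
D A 43.05895516435924 53.21367993035838
[499.31245944 181.47917339] [497.41457875 180.5608394   65.42588795]
sill
L [ 502.5040563  -112.32820299   76.        ] [ 502.96617864 -112.48545476   71.58423874]
R [ 491.36176402 -195.05949213   76.        ] [ 498.08099125 -201.94855479    6.13145156]
fl [ 615.71296976 -139.59780605   89.        ] [ 614.36332118 -139.19913678   96.00191218]
fr [ 606.11158559 -204.43536838   89.        ] [ 605.41739607 -204.03543227   92.74486517]
hl [ 656.94762005 -144.57619922  191.        ] [ 657.83366518 -144.81606501  187.36221503]
hr [ 649.66380904 -208.86817661  191.        ] [ 649.22393623 -208.64668515  192.85217873]
(345, 230) [ 576.1044312  -117.20626378   11.81240151]
(350, 255) [ 509.65224063 -127.31504343   76.63164963]
(372, 255) [ 510.9030065  -176.60021615   78.21587132]
(375, 235) [ 556.28730673 -182.50428928   79.39427777]
(375, 200) [ 626.12629768 -176.74835972  130.14140763]
(378, 190) [ 639.80322992 -179.30712892  169.29810209]
(381, 150) [ 718.25847829 -181.37258352  200.39058151]
```

```bash
cat > plan.py <<'E'
import numpy as np
from cell import status
from scipy.spatial.transform import Rotation as Ro
def T():
    s=status.read_state(); return np.array(s['eef_pos']),Ro.from_euler('xyz',s['tool_rot']).as_matrix(),s
def zyaw(M): return np.degrees(np.arctan2(M[1,2],M[0,2]))
def plan(target,yaw,n,claw,nrot=None):
    p,M,s=T(); nrot=nrot or n
    dr=-(yaw-zyaw(M)); dr=(dr+180)%360-180
    r=round(dr/nrot,1); d=(np.array(target)-p)/n; rows=[]
    for i in range(n):
        rr=r if i<nrot else 0
        l=M.T@d; rows.append([[round(float(x),1)+0. for x in l],rr,claw])
        M=M@Ro.from_euler('x',rr,degrees=True).as_matrix()
    print(rows); return rows
def show():
    p,M,s=T(); print('t',round(s['clock'],2),'p',p.round(1),'zyaw',round(zyaw(M),1),'tilt',np.degrees(np.arccos(-M[2,0])).round(2),'F',s['force'].round(1),'w',round(s['width'],1))
E
python3 -c "
from plan import *
show();plan([499,181,230],143,9,85)"
```

```text
t 0.15 p [226.2 608.9 230.6] zyaw 69.6 tilt 0.09 F [ 0.8 -0.5  0.1] w 85.6
[[[0.1, -45.0, -34.0], np.float64(-8.2), 85], [[0.1, -39.7, -40.1], np.float64(-8.2), 85], [[0.1, -33.5, -45.3], np.float64(-8.2), 85], [[0.1, -26.7, -49.6], np.float64(-8.2), 85], [[0.1, -19.4, -52.9], np.float64(-8.2), 85], [[0.1, -11.6, -55.2], np.float64(-8.2), 85], [[0.1, -3.6, -56.3], np.float64(-8.2), 85], [[0.1, 4.4, -56.2], np.float64(-8.2), 85], [[0.1, 12.4, -55.0], np.float64(-8.2), 85]]
```

Emit:
apply_moves([
  [[0, -45, -34], -8.2, 85],
  [[0, -39.7, -40], -8.2, 85],
  [[0, -33.5, -45], -8.2, 85],
  [[0, -26.7, -49.6], -8.2, 85],
  [[0, -19.4, -53], -8.2, 85],
  [[0, -11.6, -55], -8.2, 85],
  [[0, -3.6, -56], -8.2, 85],
  [[0, 4.4, -56], -8.2, 85],
  [[0, 12.4, -55], -8.2, 85],
])

```text
clock: 1.27
eef_pos: [512.3, 180.0, 227.9]
tool_rot: [0.968, 1.569, -2.758]
force: [0.8, 1.8, 0.4]
width: 85.2
```

```bash
cat > snap.py <<'E'
import sys,cv2,numpy as np
from cell import eyes
def snap(n,tag):
    p=eyes.camera_params(n); im,d=eyes.get_image(n)
    cv2.imwrite(f"pics/{tag}.png",im); np.save(f"pics/{tag}.npy",d); np.savez(f"pics/{tag}.npz",**{k:np.array(v) for k,v in p.items()}); return im,d,p
if __name__=="__main__": snap(sys.argv[1],sys.argv[2])
E
python3 -c "
from plan import *
from snap import snap
show();snap('wrist','w1');show()"
```

```text
t 1.27 p [512.3 180.  227.9] zyaw 146.5 tilt 0.13 F [0.8 1.8 0.4] w 85.2
t 1.32 p [517.9 169.5 227.4] zyaw 146.1 tilt 0.43 F [ 4.3 -6.   0.8] w 85.2
```

View pics/w1.png

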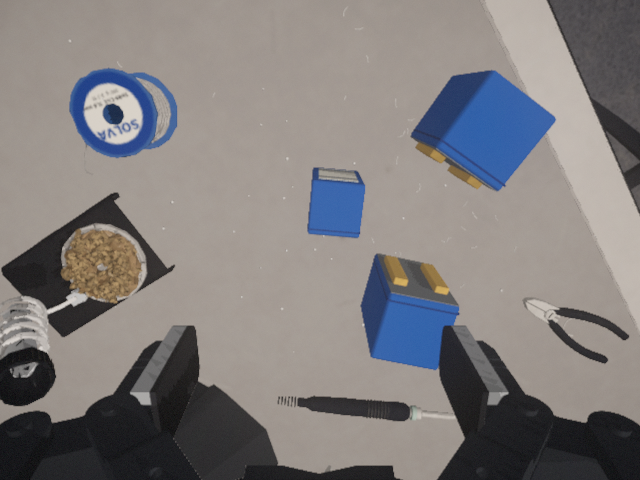

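Emit:
apply_moves([
  [[0, 0, 0], 0, 85],
])

```text
clock: 1.45
eef_pos: [518.5, 167.5, 227.0]
tool_rot: [2.239, 1.563, -1.498]
force: [-0.3, 0.9, -0.4]
width: 84.9
```

```bash
python3 -c "
from plan import *
from snap import snap
import cv2
show();im,d,p=snap('wrist','w2');show()
print(d[195:240:10,336])
cv2.imwrite('pics/c4.png',cv2.resize(im[140:260,280:420],None,fx=5,fy=5,interpolation=cv2.INTER_CUBIC))"
```

```text
t 1.45 p [518.5 167.5 227. ] zyaw 145.8 tilt 0.44 F [-0.3  0.9 -0.4] w 84.9
t 1.5 p [518.7 167.1 227. ] zyaw 145.9 tilt 0.51 F [ 0.4 -1.4  0.6] w 85.6
[313.22708 315.86438 319.03806 322.17224 324.97403]
```

View pics/c4.png

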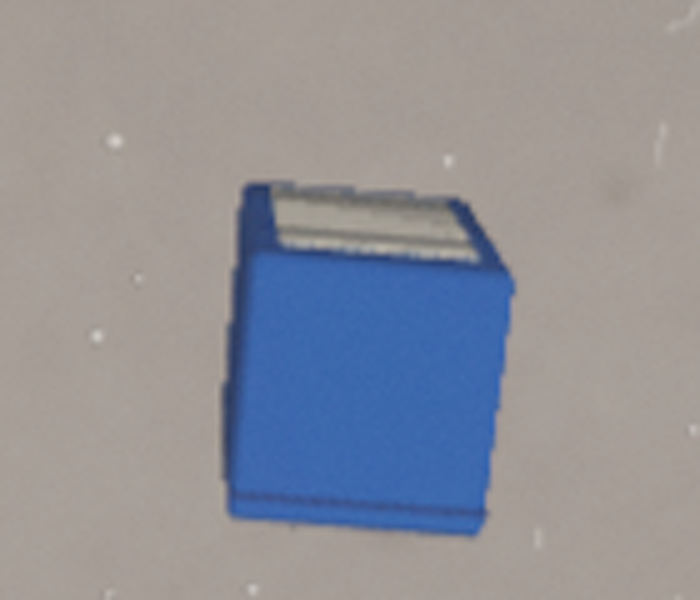

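```bash
python3 - <<'E'
from h import *
p=cam('w2'); D=np.load('pics/w2.npy')
P={}
for n,(u,v) in dict(a=(250,252),b=(513,283),c=(484,533),d=(230,517)).items():
    P[n]=atz(p,280+u/5,140+v/5,62)[:2]; print(n,P[n])
for a,b in("ab","bc","cd","da"):
    d=P[b]-P[a]; print(a,b,np.linalg.norm(d).round(1),np.degrees(np.arctan2(d[1],d[0])).round(1))
print(sum(P.values())/4, dep(p,D,336,205))
# big cap top corners, tall
for u,v in [(376,255),(459,288),(437,367),(371,356),(385,290)]: print((u,v),dep(p,D,u,v))
E
```

```text
a [501.16645243 156.7300944 ]
b [471.66777651 182.30389603]
c [495.72468701 213.18346439]
d [526.50126721 189.23957944]
a b 39.0 139.1
b c 39.1 52.1
c d 39.0 -37.9
d a 41.2 -127.9
[498.76504579 185.36425857] [503.44113004 168.08763235  63.25842444]
(376, 255) [505.54581435 241.60791095   3.06000177]
(459, 288) [459.9020989  283.65730863  54.34487529]
(437, 367) [507.15654051 315.2435145   86.34143339]
(371, 356) [566.496964   330.92741529   2.46446904]
(385, 290) [515.38401448 270.04723896  16.24426556]
```

```bash
python3 - <<'E'
from h import *
from plan import *
p=cam('w2')
a=np.radians(142); z=np.array([np.cos(a),np.sin(a)]); y=np.array([-z[1],z[0]])
for u,v,h in [(376,255,85),(459,288,85),(371,356,85),(437,367,85),(400,285,70),(437,291,70),(330,237,62)]:
    q=atz(p,u,v,h)[:2]; r=q-[499,184]; print((u,v),q.round(1),'y',(r@y).round(1),'z',(r@z).round(1))
show(); plan([499,184,110],142,4,85)
E
```

```text
(376, 255) [497.6 209.7] y -19.4 z 16.9
(459, 288) [460.9 265.7] y -40.9 z 80.4
(371, 356) [544.9 278.9] y -103.0 z 22.3
(437, 367) [507.3 316.3] y -109.4 z 74.9
(400, 285) [496.7 246.9] y -48.2 z 40.5
(437, 291) [475.7 267.3] y -51.2 z 69.6
(330, 237) [521.1 186.7] y -15.7 z -15.8
t 1.5 p [518.7 167.1 227. ] zyaw 145.9 tilt 0.51 F [ 0.4 -1.4  0.6] w 85.6
[[[29.2, -0.9, 6.6], np.float64(1.0), 85], [[29.2, -0.8, 6.6], np.float64(1.0), 85], [[29.2, -0.7, 6.6], np.float64(1.0), 85], [[29.2, -0.6, 6.7], np.float64(1.0), 85]]
```

Emit:
apply_moves([
  [[29, -1, 6.6], 1, 85],
  [[29, -1, 6.6], 1, 85],
  [[29, -1, 6.6], 1, 85],
  [[29, -1, 6.6], 1, 85],
  [[0, 0, 0], 0, 85],
])

```text
clock: 2.12
eef_pos: [495.0, 195.3, 109.0]
tool_rot: [2.576, 1.566, -1.222]
force: [-0.1, -0.4, 0.0]
width: 85.0
```

```bash
python3 - <<'E'
from plan import *
show(); plan([499,184,28],142,4,85)
E
```

```text
t 2.12 p [495.  195.3 109. ] zyaw 142.4 tilt 0.28 F [-0.1 -0.4  0. ] w 85.0
[[[20.3, 1.6, -2.4], np.float64(0.1), 85], [[20.3, 1.6, -2.4], np.float64(0.1), 85], [[20.3, 1.6, -2.4], np.float64(0.1), 85], [[20.3, 1.6, -2.4], np.float64(0.1), 85]]
```

Emit:
apply_moves([
  [[0, 6.4, -9.6], 0.4, 85],
  [[0, 0, 0], 0, 85],
])

```text
clock: 2.38
eef_pos: [499.7, 185.2, 111.0]
tool_rot: [3.102, 1.565, -0.701]
force: [0.6, 0.3, 0.4]
width: 85.1
```

```bash
python3 - <<'E'
from plan import *
from snap import snap
show();im,d,p=snap('wrist','w3');show(); plan([499,184,28],142,4,85)
E
```

```text
t 2.38 p [499.7 185.2 111. ] zyaw 142.1 tilt 0.33 F [0.6 0.3 0.4] w 85.1
t 2.42 p [499.7 186.2 111.1] zyaw 142.1 tilt 0.32 F [0.5 0.7 1.5] w 85.2
[[[20.8, 0.6, -0.1], np.float64(0.0), 85], [[20.8, 0.6, -0.1], np.float64(0.0), 85], [[20.8, 0.6, -0.1], np.float64(0.0), 85], [[20.8, 0.6, -0.1], np.float64(0.0), 85]]
```

View pics/w3.png

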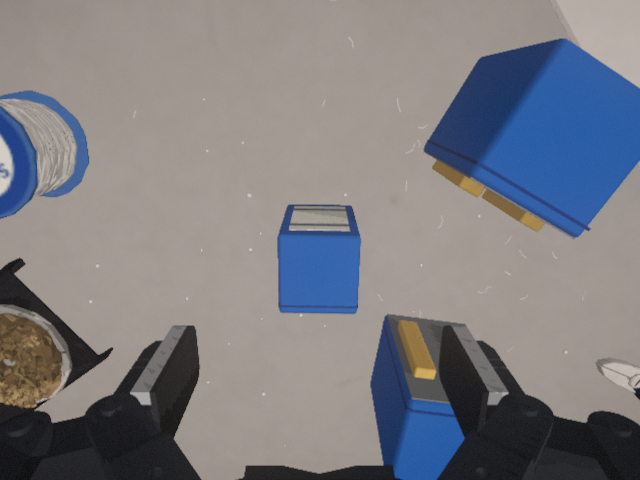

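```bash
python3 - <<'E'
from h import *
from plan import *
p=cam('w3')
P,M,s=T(); D=np.load('pics/w3.npy')
def rel(q): return (M.T@(q-P)).round(1)
for u,v in [(279,234),(359,236),(356,308),(280,308)]: print(rel(atz(p,u,v,62)))
print('big')
for u,v,h in [(386,316,2),(465,323,2),(408,400,85),(420,375,50)]: print((u,v),rel(atz(p,u,v,h)), rel(dep(p,D,u,v)))
E
```

```text
[ 49.2  22.9 -18.6]
[49.  21.9 19.3]
[ 49.  -16.2  18.9]
[ 49.3 -16.3 -19.3]
big
(386, 316) [108.9 -53.9  44.8] [106.1 -52.4  44.3]
(465, 323) [108.7 -59.1  97.7] [107.6 -58.5  97.3]
(408, 400) [ 25.9 -53.4  43. ] [ 26.7 -54.1  43.2]
(420, 375) [ 60.9 -65.   57.5] [ 42.5 -51.4  52.3]
```

Emit:
apply_moves([
  [[21, 0.6, 0], 0, 85],
  [[21, 0.6, 0], 0, 85],
  [[21, 0.6, 0], 0, 85],
  [[20, 0.6, 0], 0, 85],
  [[0, 0, 0], 0, 85],
])

```text
clock: 3.05
eef_pos: [504.2, 184.9, 31.1]
tool_rot: [-2.323, 1.555, 0.154]
force: [-0.3, -0.1, -0.3]
width: 84.9
```

```bash
python3 -c "
from plan import *
show()"
```

```text
t 3.05 p [504.2 184.9  31.1] zyaw 141.9 tilt 0.9 F [-0.3 -0.1 -0.3] w 84.9
```

Emit:
apply_moves([
  [[4, 4, 3], 0, 85],
  [[0, 0, 0], 0, 85],
])

```text
clock: 3.3
eef_pos: [500.4, 183.9, 28.7]
tool_rot: [-2.276, 1.552, 0.2]
force: [-0.4, 0.4, 0.9]
width: 85.2
```

```bash
python3 -c "
from plan import *
show();print(T()[1].round(4))
from snap import snap
snap('wrist','w4')"
```

```text
t 3.3 p [500.4 183.9  28.7] zyaw 141.9 tilt 1.07 F [-0.4  0.4  0.9] w 85.2
[[ 0.0182 -0.6173 -0.7865]
 [ 0.0037 -0.7866  0.6174]
 [-0.9998 -0.0142 -0.0121]]
```

View pics/w4.png

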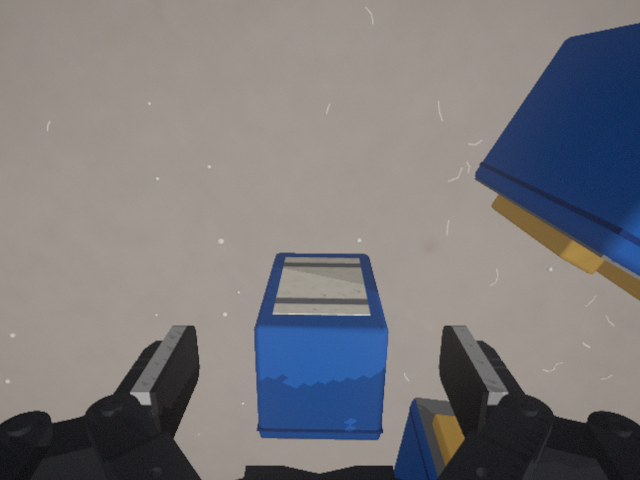

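Emit:
apply_moves([
  [[0, 0, 0], 0, 36],
  [[0, 0, 0], 0, 30],
  [[0, 0, 0], 0, 30],
  [[0, 0, 0], 0, 30],
  [[0, 0, 0], 0, 30],
])

```text
clock: 3.98
eef_pos: [501.8, 184.7, 30.3]
tool_rot: [-2.233, 1.549, 0.243]
force: [-0.9, 0.1, 0.7]
width: 38.9
```

```bash
python3 -c "
from plan import *
show();
from snap import snap
snap('wrist','w5'); plan([500,184,200],142,4,30)"
```

```text
t 3.98 p [501.8 184.7  30.3] zyaw 141.9 tilt 1.26 F [-0.9  0.1  0.7] w 38.9
[[[-42.4, -0.3, -0.3], np.float64(-0.0), 30], [[-42.4, -0.3, -0.3], np.float64(-0.0), 30], [[-42.4, -0.3, -0.3], np.float64(-0.0), 30], [[-42.4, -0.3, -0.3], np.float64(-0.0), 30]]
```

View pics/w5.png

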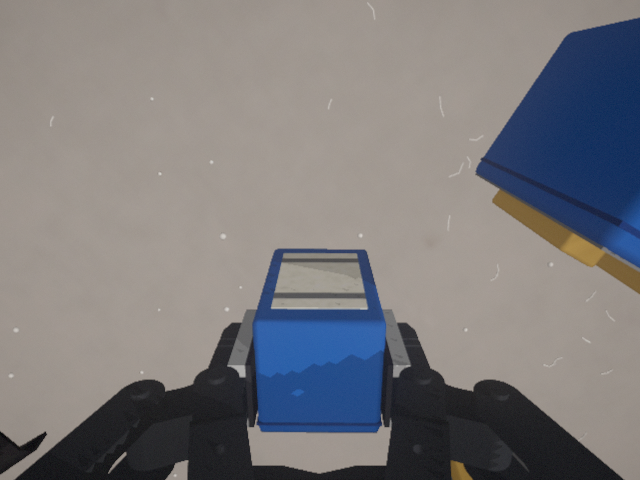

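```bash
python3 - <<'E'
from h import *
import cv2
from plan import *
p=cam('w5'); P,M,s=T()
for u,v in [(258,317),(384,317),(379,427),(262,427)]: print((M.T@(atz(p,u,v,62)-P)).round(1))
p=cam('top0'); D=np.load('pics/top0.npy'); im=cv2.imread('pics/top0.png').astype(int)
uu,vv=np.meshgrid(np.arange(320,420),np.arange(130,285))
W=np.array([[dep(p,D,u,v) for u in range(320,420)] for v in range(130,285)])
m=(W[...,2]>70)&(W[...,2]<90)&(W[...,0]<606)&(W[...,0]>480)
m=cv2.morphologyEx(m.astype(np.uint8),cv2.MORPH_OPEN,np.ones((3,3)))
pts=W[m>0]; print(len(pts),np.median(pts[:,2]))
# use pixel rays at z=76
X=np.array([atz(p,u,v,76)[:2] for u,v in zip(uu[m>0],vv[m>0])],np.float32)
r=cv2.minAreaRect(X); print(r); 
# middle line by rows: bins along x
yaw=np.radians(-8); ex=np.array([np.cos(yaw),np.sin(yaw)]); ey=np.array([-ex[1],ex[0]]); O=np.array([610.5,-170.5])
B=np.c_[(X-O)@ex,(X-O)@ey]
for a in range(-112,-8,8):
    q=B[(B[:,0]>a)&(B[:,0]<a+8)]; 
    if len(q): print(a,q[:,1].min().round(1),q[:,1].max().round(1),len(q))
# yellow
y=(im[130:285,320:420]); ym=(y[...,2]>150)&(y[...,0]<90)&(y[...,1]>100)
ys,xs=np.nonzero(ym); rr=cv2.minAreaRect(np.c_[xs+320,ys+130].astype(np.float32)); print(rr,cv2.boxPoints(rr))
q=W[ym]; Q=q[:,:2]-O; print('yellow box x,y,z means',(Q@ex).min(),(Q@ex).max(),(Q@ey).mean(),q[:,2].min(),q[:,2].max())
print(np.polyfit(q[:,2],Q@ex,1), np.polyfit(Q@ex,Q@ey,1))
E
```

```text
[-31.9  23.  -17.1]
[-32.4  23.2  19.9]
[-31.7 -17.5  20.4]
[-31.2 -18.  -17.8]
1794 77.42577134123542
((554.2977905273438, -160.27993774414062), (83.8203353881836, 117.64017486572266), 81.45045471191406)
-112 -38.0 44.6 129
-104 -39.2 43.8 135
-96 -39.3 44.2 127
-88 -39.0 44.2 134
-80 -39.4 43.1 130
-72 -38.7 44.2 128
-64 -39.6 43.4 133
-56 -39.7 44.2 131
-48 -39.4 43.8 128
-40 -39.8 42.7 127
-32 -39.5 43.8 128
-24 -40.0 43.0 132
-16 -39.3 43.8 118
((377.76470947265625, 178.55882263183594), (30.153337478637695, 65.18760681152344), 12.52880859375) [[355.97647 207.10588]
 [370.11765 143.4706 ]
 [399.55295 150.01176]
 [385.41177 213.64705]]
yellow box x,y,z means -257.6667462091262 112.00806135275393 1.5074754929733822 91.64342747565274 1389.427187982282
[-0.18568914 47.74305618] [-0.21180957  5.64320632]
```

Emit:
apply_moves([
  [[-30, 0, 0], 0, 30],
  [[-45, 0, 0], 0, 30],
  [[-45, 0, 0], 0, 30],
  [[-20, 0, 0], 0, 30],
])

```text
clock: 4.53
eef_pos: [496.4, 182.8, 170.7]
tool_rot: [-2.343, 1.557, 0.133]
force: [0.9, -0.7, -2.7]
width: 39.1
```

```bash
python3 -c "
from plan import *
show(); plan([549.4,-160.8,165],81.7,9,30)"
```

```text
t 4.53 p [496.4 182.8 170.7] zyaw 141.9 tilt 0.79 F [ 0.9 -0.7 -2.7] w 39.1
[[[0.6, 26.4, -28.2], np.float64(6.7), 30], [[0.6, 22.9, -31.1], np.float64(6.7), 30], [[0.6, 19.2, -33.5], np.float64(6.7), 30], [[0.6, 15.1, -35.5], np.float64(6.7), 30], [[0.6, 10.9, -37.1], np.float64(6.7), 30], [[0.6, 6.5, -38.1], np.float64(6.7), 30], [[0.6, 2.0, -38.6], np.float64(6.7), 30], [[0.6, -2.5, -38.5], np.float64(6.7), 30], [[0.6, -7.0, -38.0], np.float64(6.7), 30]]
```

Emit:
apply_moves([
  [[0, 26, -28], 6.7, 30],
  [[0, 23, -31], 6.7, 30],
  [[0, 19, -33.5], 6.7, 30],
  [[0, 15, -35.5], 6.7, 30],
  [[0, 11, -37], 6.7, 30],
  [[0, 6.5, -38], 6.7, 30],
  [[0, 2, -38.5], 6.7, 30],
  [[0, -2.5, -30], 6.7, 30],
  [[0, -5, -20], 4, 30],
  [[0, 0, 0], 0, 30],
])

```text
clock: 5.78
eef_pos: [542.3, -142.8, 168.7]
tool_rot: [-1.047, 1.559, 0.394]
force: [0.2, 1.0, -2.2]
width: 39.3
```

```bash
python3 -c "
from plan import *
from snap import snap
show(); plan([549.4,-160.8,140],81.7,2,30); snap('side','s1'); snap('top','t1'); snap('wrist','w6'); show()"
```

```text
t 5.78 p [ 542.3 -142.8  168.7] zyaw 82.5 tilt 0.66 F [ 0.2  1.  -2.2] w 39.3
[[[14.4, -4.5, -8.6], np.float64(0.4), 30], [[14.4, -4.6, -8.5], np.float64(0.4), 30]]
t 5.92 p [ 542.3 -139.3  168.8] zyaw 82.8 tilt 0.71 F [-0.2 -0.1 -2.4] w 39.0
```

View pics/s1.png

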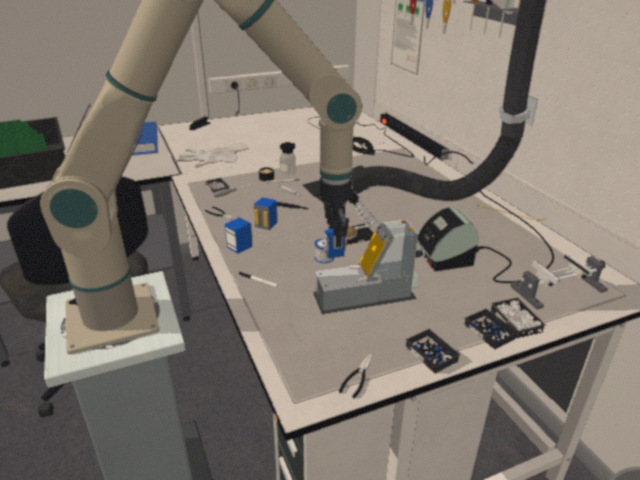

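View pics/t1.png

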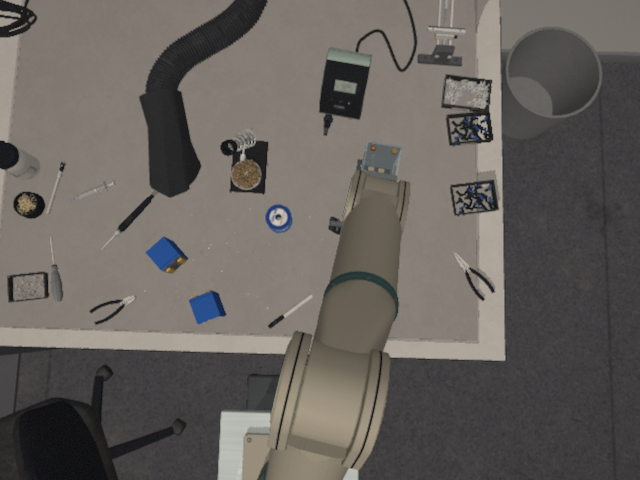

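View pics/w6.png

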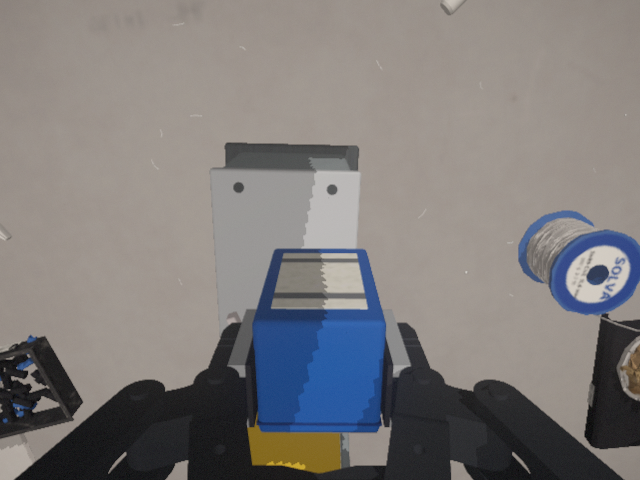

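```bash
python3 - <<'E'
from h import *
from plan import *
p=cam('w6'); P,M,s=T(); show()
A=[(211,169),(359,171),(218,325),(356,249)]
W=[atz(p,u,v,76) for u,v in A]
for w in W: print(w.round(1),(M.T@(w-P)).round(1))
for a,b in((0,1),(0,2),(1,3)):
    d=W[b]-W[a];print(np.linalg.norm(d).round(1),np.degrees(np.arctan2(d[1],d[0])).round(1))
E
```

```text
t 5.92 p [ 542.3 -139.3  168.8] zyaw 82.8 tilt 0.71 F [-0.2 -0.1 -2.4] w 39.0
[ 490.1 -192.7   76. ] [ 91.9  46.1 -60.2]
[ 501.5 -112.    76. ] [92.6 44.8 21.3]
[ 586.7 -208.9   76. ] [ 92.8 -51.8 -64.2]
[ 547.2 -118.1   76. ] [93.  -1.3 20.9]
81.5 81.9
98.0 -9.5
46.0 -7.6
```

Emit:
apply_moves([
  [[8, -3, -8], 0.4, 30],
  [[8, -4, -7], 0.4, 30],
  [[0, 0, -3], 0.2, 30],
  [[0, 0, 0], 0, 30],
])

```text
clock: 6.42
eef_pos: [547.4, -156.3, 151.2]
tool_rot: [-0.712, 1.558, 0.72]
force: [0.1, -1.3, -2.2]
width: 39.0
```

```bash
python3 -c "
from plan import *
show(); plan([549.2,-160.6,115],81.8,2,30); "
```

```text
t 6.42 p [ 547.4 -156.3  151.2] zyaw 82.1 tilt 0.72 F [ 0.1 -1.3 -2.2] w 39.0
[[[18.1, -1.0, -2.2], np.float64(0.1), 30], [[18.1, -1.0, -2.2], np.float64(0.1), 30]]
```

Emit:
apply_moves([
  [[16, -1, -2], 0.1, 30],
  [[16, -1, -2], 0.2, 30],
  [[0, 0, 0], 0, 30],
])

```text
clock: 6.8
eef_pos: [549.0, -160.1, 116.6]
tool_rot: [-0.65, 1.558, 0.777]
force: [-1.0, -0.2, -3.0]
width: 39.4
```

```bash
python3 -c "
from plan import *
show(); plan([549.2,-160.6,107],81.8,2,30); "
```

```text
t 6.8 p [ 549.  -160.1  116.6] zyaw 81.8 tilt 0.71 F [-1.  -0.2 -3. ] w 39.4
[[[4.8, -0.1, -0.3], np.float64(-0.0), 30], [[4.8, -0.1, -0.3], np.float64(-0.0), 30]]
```

Emit:
apply_moves([
  [[5, 0, 0], 0, 30],
  [[4, 0, 0], 0, 30],
  [[0, 0, 0], 0, 30],
])

```text
clock: 7.18
eef_pos: [549.3, -159.8, 107.0]
tool_rot: [-0.655, 1.558, 0.772]
force: [-0.4, 0.0, -2.9]
width: 39.2
```

```bash
python3 -c "
from plan import *
show()
from snap import snap
import cv2
im,_,_=snap('side','s2'); cv2.imwrite('pics/c5.png',cv2.resize(im[200:320,290:430],None,fx=5,fy=5,interpolation=cv2.INTER_CUBIC))"
```

```text
t 7.17 p [ 549.3 -159.8  107. ] zyaw 81.8 tilt 0.72 F [-0.4  0.  -2.9] w 39.2
```

View pics/c5.png

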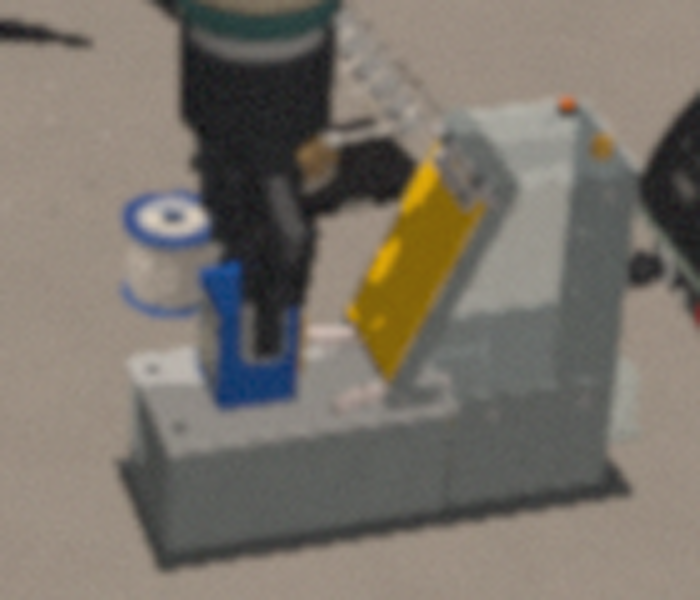

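Emit:
apply_moves([
  [[1.5, 0, 0], 0, 30],
  [[1, 0, 0], 0, 30],
])

```text
clock: 7.48
eef_pos: [549.7, -159.9, 106.5]
tool_rot: [-0.748, 1.557, 0.679]
force: [-3.0, 0.0, 6.2]
width: 39.1
```

```bash
python3 -c "
from plan import *
show()"
```

```text
t 7.47 p [ 549.7 -159.9  106.5] zyaw 81.8 tilt 0.77 F [-3.   0.   6.2] w 39.1
```

Emit:
apply_moves([
  [[0, 0, 0], 0, 50],
  [[0, 0, 0], 0, 60],
  [[-5, 0, 0], 0, 70],
  [[-20, 0, 0], 0, 70],
  [[-30, 0, 0], 0, 70],
  [[-30, 0, 0], 0, 60],
  [[0, 0, 0], 0, 40],
])

```text
clock: 8.35
eef_pos: [550.2, -161.0, 195.9]
tool_rot: [-0.936, 1.555, 0.491]
force: [0.0, 0.3, -0.3]
width: 43.1
```

```bash
python3 -c "
from plan import *
show()
from snap import snap
import cv2
im,_,_=snap('side','s3'); cv2.imwrite('pics/c6.png',cv2.resize(im[200:320,290:430],None,fx=5,fy=5,interpolation=cv2.INTER_CUBIC))
snap('wrist','w7')"
```

```text
t 8.35 p [ 550.2 -161.   195.9] zyaw 81.8 tilt 0.92 F [ 0.   0.3 -0.3] w 43.1
```

View pics/c6.png

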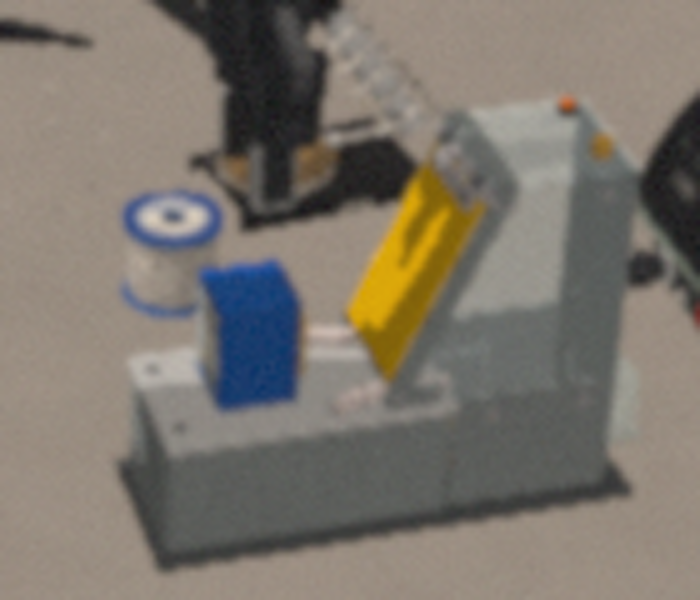

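View pics/w7.png

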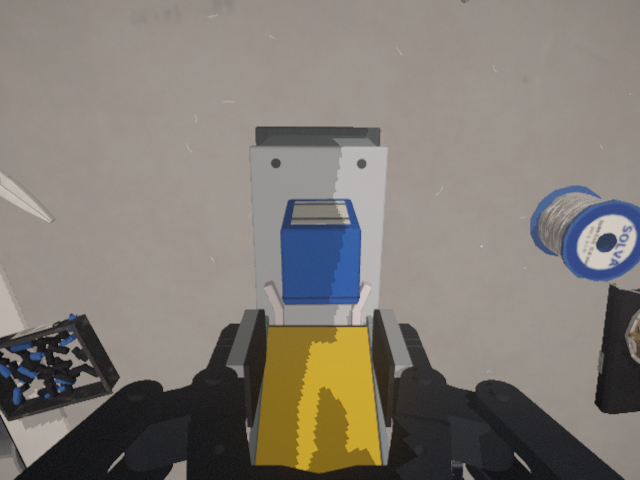

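```bash
python3 - <<'E'
from h import *
from plan import *
p=cam('w7'); P,M,s=T(); show()
O=np.array([610.4,-169]); yaw=np.radians(-8.2); ex=np.array([np.cos(yaw),np.sin(yaw)]); ey=np.array([-ex[1],ex[0]])
def b(u,v,z): q=atz(p,u,v,z)[:2]-O; return (q@ex).round(1),(q@ey).round(1)
for t,u,v,z in [('sfl',250,148,76),('sfr',387,148,76),('sl',256,310,76),('sr',379,310,76),('cap',282,229,138),('cap',360,229,138),('cap',283,302,138),('cap',358,302,138),('fl',267,326,89),('fr',372,326,89)]: print(t,b(u,v,z))
print('tcp',(P[:2]-O)@ex,(P[:2]-O)@ey)
E
```

```text
t 8.45 p [ 548.4 -160.5  193.5] zyaw 81.8 tilt 0.74 F [-0.5 -0.3 -0.4] w 40.2
sfl (np.float64(-114.9), np.float64(-41.0))
sfr (np.float64(-114.7), np.float64(41.4))
sl (np.float64(-5.3), np.float64(-42.9))
sr (np.float64(-4.7), np.float64(41.7))
cap (np.float64(-83.8), np.float64(-18.4))
cap (np.float64(-83.7), np.float64(19.8))
cap (np.float64(-43.9), np.float64(-19.0))
cap (np.float64(-43.7), np.float64(20.1))
fl (np.float64(-0.4), np.float64(-34.2))
fr (np.float64(0.0), np.float64(35.5))
tcp -62.562319837881454 -0.38613355081312584
```

Emit:
apply_moves([
  [[0, 24, 0], 0, 20],
  [[0, 24, 0], 0, 0],
  [[10, 2, 0], 0, 0],
  [[15, 0, 0], 0, 0],
])

```text
clock: 8.95
eef_pos: [496.7, -152.3, 163.7]
tool_rot: [-0.313, 1.559, 1.115]
force: [0.8, -0.2, -0.4]
width: 0.0
```

```bash
cat > bx.py <<'E'
from plan import *
from h import *
O=np.array([610.4,-169]); yaw=np.radians(-8.2); ex=np.array([np.cos(yaw),np.sin(yaw)]); ey=np.array([-ex[1],ex[0]])
def tb():
    P,M,s=T(); show(); print('tcp box',((P[:2]-O)@ex).round(1),((P[:2]-O)@ey).round(1),P[2].round(1),'xaxis',(M[:2,0]@ex).round(4),(M[:2,0]@ey).round(4), 'Fbox',(s['force'][:2]@ex).round(1),(s['force'][:2]@ey).round(1))
if __name__=="__main__": tb()
E
python3 bx.py; python3 snap.py wrist w8
```

```text
t 8.95 p [ 496.7 -152.3  163.7] zyaw 81.8 tilt 0.65 F [ 0.8 -0.2 -0.4] w 0.0
tcp box -114.9 0.3 163.7 xaxis 0.0035 0.0108 Fbox 0.9 -0.1
```

View pics/w8.png

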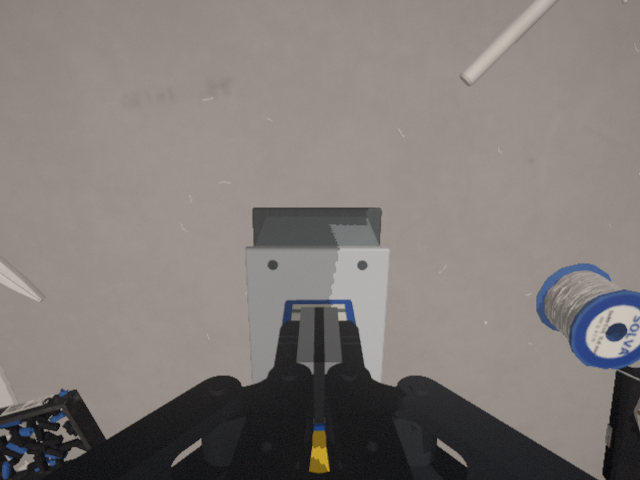

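Emit:
apply_moves([
  [[20, 0, 0], 0, 0],
  [[20, 0, 0], 0, 0],
  [[17, 0, 0], 0, 0],
  [[4, 0, 0], 0, 0],
])

```text
clock: 9.5
eef_pos: [496.9, -150.8, 95.4]
tool_rot: [0.243, 1.558, 1.672]
force: [0.8, -0.1, 0.4]
width: 0.1
```

```bash
python3 bx.py
```

```text
t 9.5 p [ 496.9 -150.8   95.4] zyaw 81.9 tilt 0.71 F [ 0.8 -0.1  0.4] w 0.1
tcp box -114.9 1.8 95.4 xaxis -0.003 0.012 Fbox 0.8 0.0
```

Emit:
apply_moves([
  [[-3, -7, -1], 0, 0],
  [[-2, -8, 0], 0, 0],
  [[0, -8, 0], 0, 0],
  [[0, -8, 0], 0, 0],
  [[0, -8, 0], 0, 0],
])

```text
clock: 10.12
eef_pos: [538.5, -157.9, 101.7]
tool_rot: [0.203, 1.559, 1.632]
force: [-1.4, -0.5, -0.7]
width: -0.2
```

```bash
python3 bx.py
```

```text
t 10.12 p [ 538.5 -157.9  101.7] zyaw 81.9 tilt 0.7 F [-1.4 -0.5 -0.7] w -0.2
tcp box -72.7 0.7 101.7 xaxis -0.0025 0.0119 Fbox -1.3 -0.7
```

Emit:
apply_moves([
  [[0, -8, 0], 0, 0],
  [[0, -8, 0], 0, 0],
  [[0, -8, 0], 0, 0],
])

```text
clock: 10.5
eef_pos: [563.4, -161.4, 101.4]
tool_rot: [0.301, 1.558, 1.73]
force: [-1.2, 0.3, -0.2]
width: 0.4
```

```bash
cat > sv.py <<'E'
import sys,cv2
from snap import snap
import bx; bx.tb()
im,_,_=snap('side',sys.argv[1]); cv2.imwrite(f'pics/{sys.argv[1]}c.png',cv2.resize(im[190:310,300:440],None,fx=5,fy=5,interpolation=cv2.INTER_CUBIC))
E
python3 sv.py s4
```

```text
t 10.5 p [ 563.4 -161.4  101.4] zyaw 81.9 tilt 0.72 F [-1.2  0.3 -0.2] w 0.4
tcp box -47.6 0.8 101.4 xaxis -0.0037 0.012 Fbox -1.3 0.1
```

View pics/s4c.png

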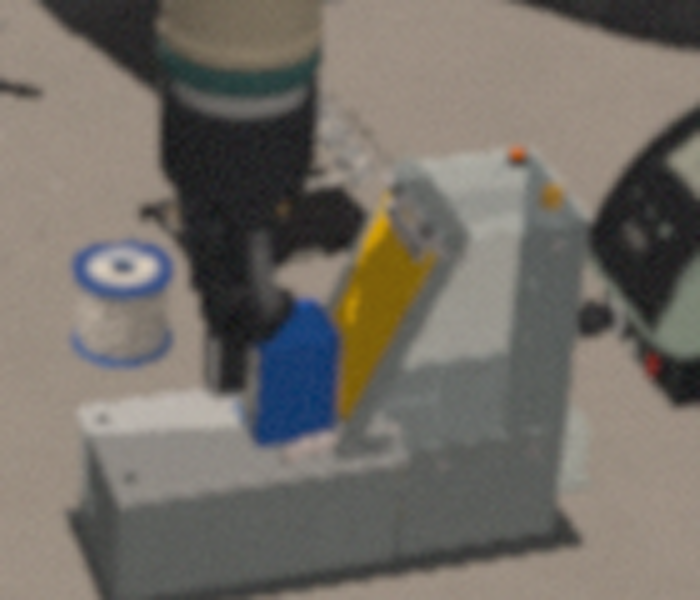

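```bash
cat > ov.py <<'E'
import sys
from bx import *
def W(x,y,z): q=O+x*ex+y*ey; return [q[0],q[1],z]
def ov(tag,xbs,th=0):
    p=cam(tag)
    for xb in xbs:
        print(xb,[tuple(np.round((np.array(proj(p,W(x,y,z)))-[300,190])*5).astype(int)) for x,y,z in [(xb,-20,76),(xb,-20,138),(xb+42,-20,76),(xb+42,-20,138),(xb,20,138),(xb+42,20,138)]])
if __name__=="__main__": ov(sys.argv[1],[float(a) for a in sys.argv[2:]])
E
python3 ov.py s4 -45 -40 -36.6 -30
```

```text
-45.0 [(np.int64(242), np.int64(454)), (np.int64(246), np.int64(351)), (np.int64(321), np.int64(442)), (np.int64(327), np.int64(339)), (np.int64(222), np.int64(308)), (np.int64(301), np.int64(297))]
-40.0 [(np.int64(251), np.int64(453)), (np.int64(256), np.int64(350)), (np.int64(331), np.int64(441)), (np.int64(337), np.int64(338)), (np.int64(231), np.int64(307)), (np.int64(311), np.int64(296))]
-36.6 [(np.int64(258), np.int64(452)), (np.int64(262), np.int64(349)), (np.int64(337), np.int64(440)), (np.int64(344), np.int64(337)), (np.int64(238), np.int64(306)), (np.int64(317), np.int64(295))]
-30.0 [(np.int64(270), np.int64(450)), (np.int64(275), np.int64(347)), (np.int64(349), np.int64(438)), (np.int64(356), np.int64(335)), (np.int64(250), np.int64(304)), (np.int64(329), np.int64(293))]
```

Emit:
apply_moves([
  [[0, -8, 0], 0, 0],
  [[0, -8, 0], 0, 0],
  [[-1, -8, 0], 0, 0],
  [[-1, -7, 0], 0, 0],
])

```text
clock: 11.05
eef_pos: [596.6, -166.2, 103.3]
tool_rot: [0.286, 1.558, 1.715]
force: [-2.4, -0.2, -0.5]
width: -0.3
```

```bash
python3 sv.py s5
```

```text
t 11.05 p [ 596.6 -166.2  103.3] zyaw 81.9 tilt 0.72 F [-2.4 -0.2 -0.5] w -0.3
tcp box -14.1 0.8 103.3 xaxis -0.0036 0.012 Fbox -2.3 -0.5
```

View pics/s5c.png

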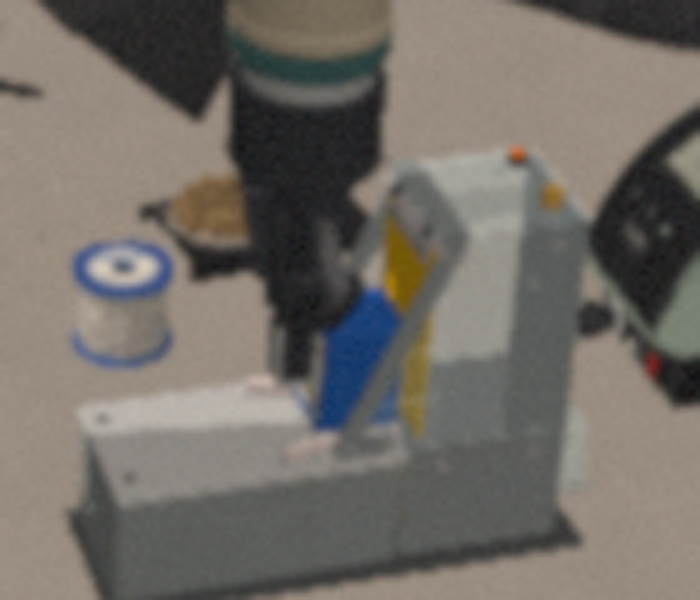

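Emit:
apply_moves([
  [[-2, -4, 0], 0, 0],
  [[-2, -4, 0], 0, 0],
])

```text
clock: 11.35
eef_pos: [606.1, -167.5, 107.4]
tool_rot: [0.173, 1.559, 1.602]
force: [-0.9, -0.3, -0.9]
width: -0.1
```

```bash
python3 sv.py s6
```

```text
t 11.35 p [ 606.1 -167.5  107.4] zyaw 81.9 tilt 0.7 F [-0.9 -0.3 -0.9] w -0.1
tcp box -4.5 0.8 107.4 xaxis -0.0021 0.012 Fbox -0.8 -0.4
```

View pics/s6c.png

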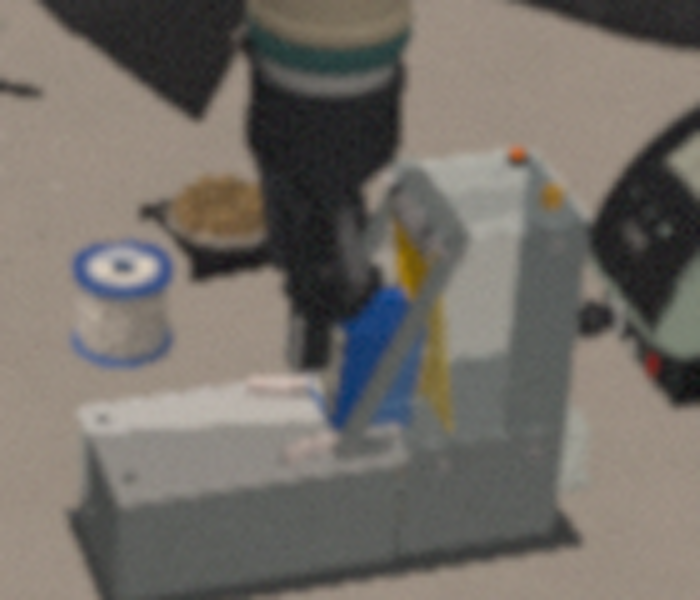

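Emit:
apply_moves([
  [[-2, -3, 0], 0, 0],
  [[-1, -1.5, 0], 0, 0],
])

```text
clock: 11.65
eef_pos: [611.4, -168.3, 111.0]
tool_rot: [0.099, 1.559, 1.528]
force: [-1.0, -1.0, -1.1]
width: 0.3
```

```bash
python3 sv.py s7
```

```text
t 11.65 p [ 611.4 -168.3  111. ] zyaw 81.9 tilt 0.69 F [-1.  -1.  -1.1] w 0.3
tcp box 0.9 0.8 111.0 xaxis -0.0012 0.012 Fbox -0.8 -1.1
```

View pics/s7c.png

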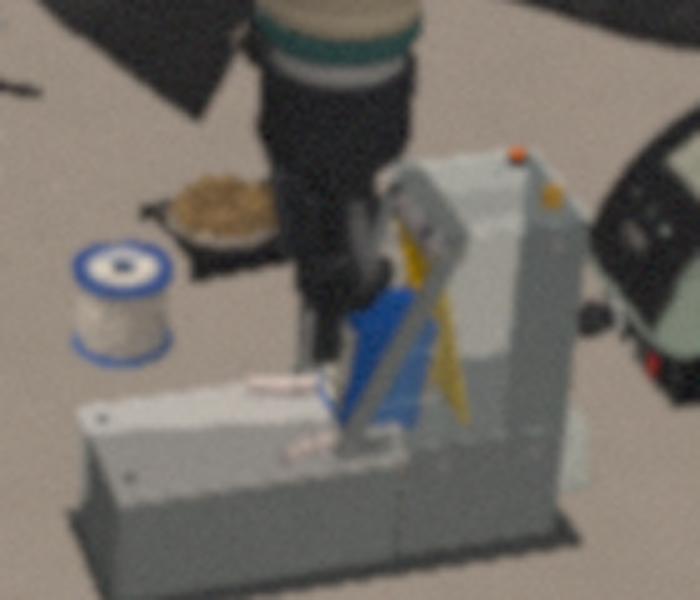

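```bash
python3 - <<'E'
from ov import *
p=cam('s7')
for th in (0,.4,.5,.55,.6,.65,.7):
    a=np.arctan2(46,102); L=112
    x=46-L*np.sin(a-th); z=191-L*np.cos(a-th)
    print(th,[((np.array(proj(p,W(x,y,z)))-[300,190])*5).round() for y in(-32,32)])
ov('s7',[8,11,14])
E
```

```text
0 [array([336., 434.]), array([295., 365.])]
0.4 [array([416., 437.]), array([373., 369.])]
0.5 [array([437., 434.]), array([393., 365.])]
0.55 [array([448., 431.]), array([403., 363.])]
0.6 [array([458., 428.]), array([413., 360.])]
0.65 [array([468., 425.]), array([423., 357.])]
0.7 [array([478., 421.]), array([433., 353.])]
8 [(np.int64(342), np.int64(439)), (np.int64(348), np.int64(336)), (np.int64(420), np.int64(427)), (np.int64(428), np.int64(325)), (np.int64(322), np.int64(294)), (np.int64(400), np.int64(283))]
11 [(np.int64(347), np.int64(438)), (np.int64(354), np.int64(335)), (np.int64(425), np.int64(426)), (np.int64(434), np.int64(324)), (np.int64(327), np.int64(294)), (np.int64(405), np.int64(283))]
14 [(np.int64(353), np.int64(437)), (np.int64(360), np.int64(335)), (np.int64(431), np.int64(425)), (np.int64(440), np.int64(323)), (np.int64(333), np.int64(293)), (np.int64(411), np.int64(282))]
```

Emit:
apply_moves([
  [[-6, 2, 0], 0, 0],
  [[-9, 0.5, 0], 0, 0],
  [[-4, 0, 0], 0, 0],
])

```text
clock: 12.08
eef_pos: [609.4, -168.3, 131.6]
tool_rot: [-0.048, 1.559, 1.381]
force: [-0.7, -0.1, -0.3]
width: -0.2
```

```bash
python3 sv.py s8
```

```text
t 12.07 p [ 609.4 -168.3  131.6] zyaw 81.9 tilt 0.68 F [-0.7 -0.1 -0.3] w -0.2
tcp box -1.1 0.5 131.6 xaxis 0.0006 0.0119 Fbox -0.7 -0.2
```

View pics/s8c.png

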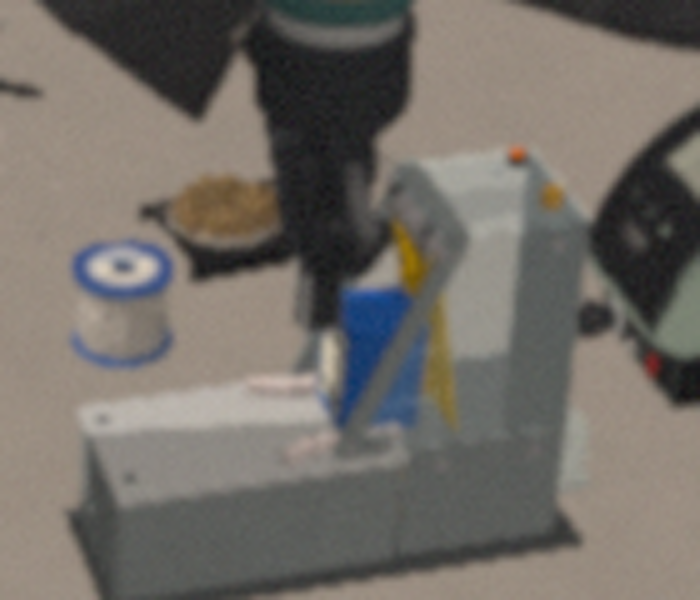

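Emit:
apply_moves([
  [[8, 0.5, 0], 0, 0],
  [[6, 0, 0], 0, 0],
  [[0, -2, 0], 0, 0],
])

```text
clock: 12.5
eef_pos: [610.1, -168.4, 117.0]
tool_rot: [0.064, 1.559, 1.493]
force: [-1.4, 0.0, 1.3]
width: -0.1
```

```bash
python3 bx.py
```

```text
t 12.5 p [ 610.1 -168.4  117. ] zyaw 81.9 tilt 0.67 F [-1.4  0.   1.3] w -0.1
tcp box -0.3 0.5 117.0 xaxis -0.0008 0.0118 Fbox -1.4 -0.2
```

Emit:
apply_moves([
  [[0, -2.5, 0], 0, 0],
  [[-0.5, -2.5, 0], 0, 0],
])

```text
clock: 12.75
eef_pos: [614.6, -169.1, 117.0]
tool_rot: [0.235, 1.559, 1.663]
force: [-2.7, 1.5, 3.0]
width: -0.1
```

```bash
python3 sv.py s9
```

```text
t 12.75 p [ 614.6 -169.1  117. ] zyaw 81.9 tilt 0.7 F [-2.7  1.5  3. ] w -0.1
tcp box 4.2 0.6 117.0 xaxis -0.0029 0.0119 Fbox -2.8 1.1
```

View pics/s9c.png

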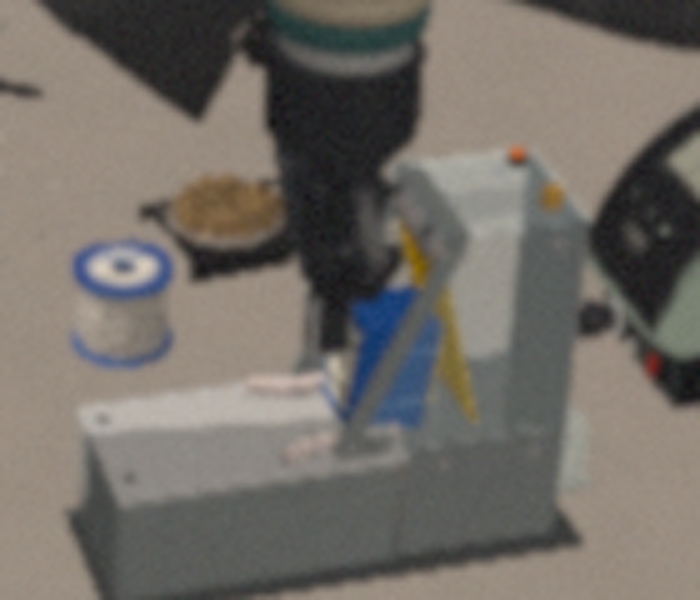

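Emit:
apply_moves([
  [[-5, -1, 0], 0, 0],
  [[-6, -1, 0], 0, 0],
  [[-4, -3, 0], 0, 0],
])

```text
clock: 13.18
eef_pos: [621.2, -170.1, 133.0]
tool_rot: [0.026, 1.559, 1.455]
force: [-0.0, -0.2, 0.1]
width: 0.2
```

```bash
python3 sv.py s10
```

```text
t 13.18 p [ 621.2 -170.1  133. ] zyaw 81.9 tilt 0.68 F [-0.  -0.2  0.1] w 0.2
tcp box 10.9 0.5 133.0 xaxis -0.0003 0.0119 Fbox 0.0 -0.2
```

View pics/s10c.png

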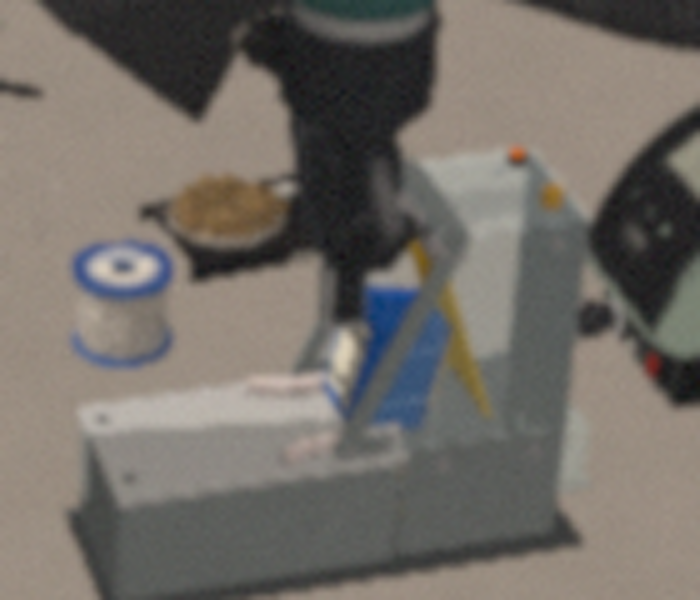

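Emit:
apply_moves([
  [[0, -4, 0], 0, 0],
  [[1, -4, 0], 0, 0],
])

```text
clock: 13.48
eef_pos: [631.3, -171.6, 133.5]
tool_rot: [-0.295, 1.559, 1.134]
force: [-0.6, 0.5, 0.3]
width: 0.0
```

```bash
python3 sv.py s11
```

```text
t 13.47 p [ 631.3 -171.6  133.5] zyaw 81.9 tilt 0.69 F [-0.6  0.5  0.3] w 0.0
tcp box 21.1 0.4 133.5 xaxis 0.0035 0.0116 Fbox -0.7 0.4
```

View pics/s11c.png

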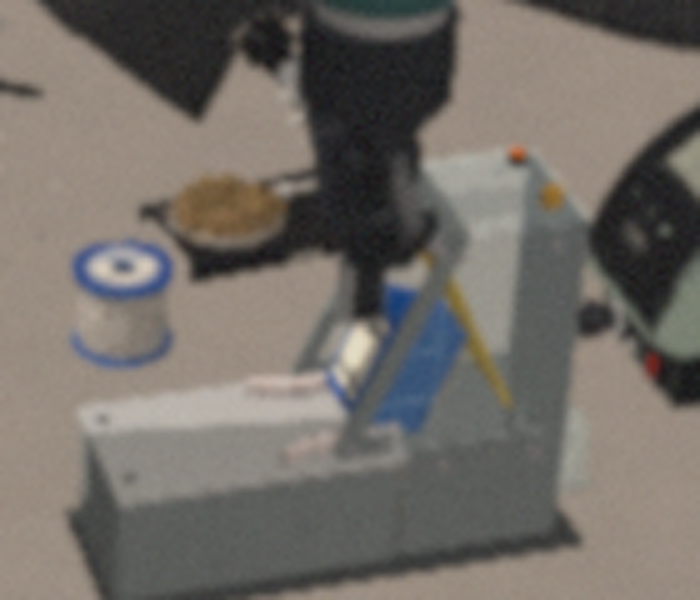

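Emit:
apply_moves([
  [[0, -3, 0], 0, 0],
  [[0, -3, 0], 0, 0],
])

```text
clock: 13.78
eef_pos: [638.3, -172.5, 133.0]
tool_rot: [-0.342, 1.558, 1.088]
force: [-0.6, 0.2, 1.0]
width: 0.2
```

```bash
python3 sv.py s12
```

```text
t 13.78 p [ 638.3 -172.5  133. ] zyaw 81.9 tilt 0.71 F [-0.6  0.2  1. ] w 0.2
tcp box 28.1 0.6 133.0 xaxis 0.0041 0.0116 Fbox -0.7 0.1
```

View pics/s12c.png

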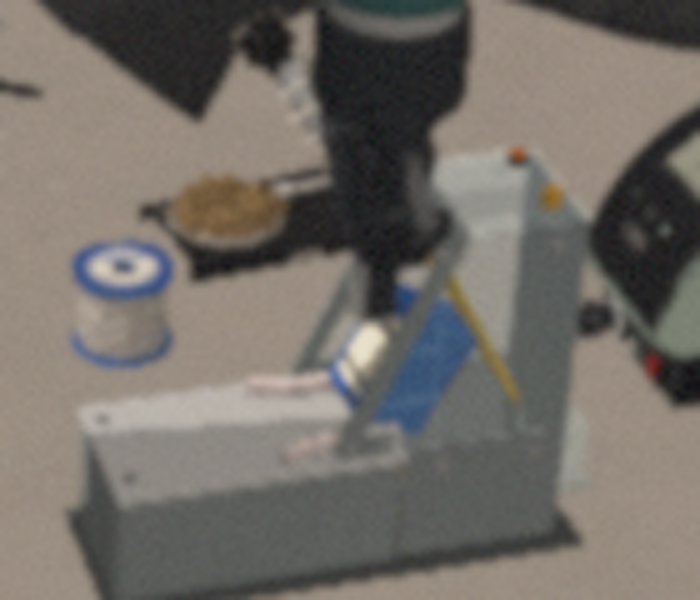

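Emit:
apply_moves([
  [[1, -2.5, 0], 0, 0],
  [[1, -2, 0], 0, 0],
])

```text
clock: 14.08
eef_pos: [639.2, -172.7, 129.9]
tool_rot: [0.377, 1.558, 1.805]
force: [-5.6, 1.7, 1.8]
width: 0.1
```

```bash
python3 sv.py s13
```

```text
t 14.07 p [ 639.2 -172.7  129.9] zyaw 81.8 tilt 0.74 F [-5.6  1.7  1.8] w 0.1
tcp box 29.0 0.4 129.9 xaxis -0.0047 0.012 Fbox -5.8 0.8
```

View pics/s13c.png

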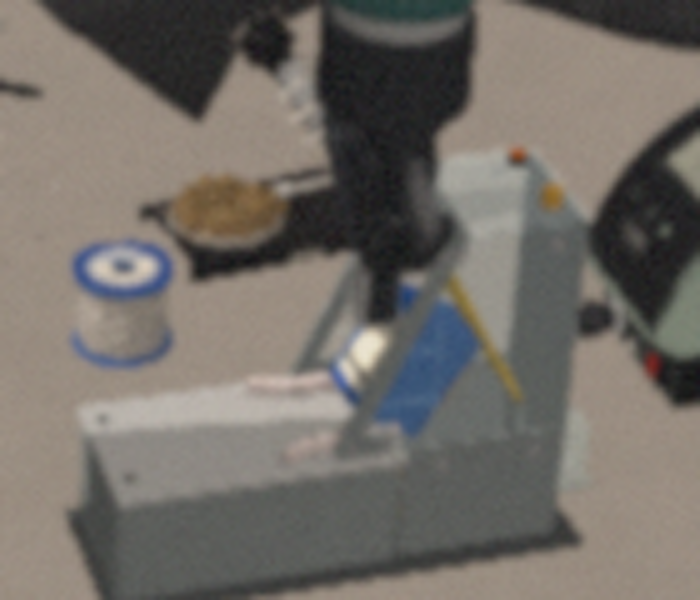

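Emit:
apply_moves([
  [[-1, 4, 0], 0, 0],
  [[0, 4, 0], 0, 0],
  [[0, 4, 0], 0, 0],
  [[0, 4, 0], 0, 0],
  [[0, 4, 0], 0, 0],
  [[0, 4, 0], 0, 0],
])

```text
clock: 14.88
eef_pos: [615.0, -169.2, 130.9]
tool_rot: [0.214, 1.559, 1.643]
force: [0.1, 0.5, -0.8]
width: 0.1
```

```bash
python3 sv.py s14; python3 -c "
from cell import status;print(status.read_state()['qpos'].round(2))"
```

```text
t 14.88 p [ 615.  -169.2  130.9] zyaw 81.9 tilt 0.7 F [ 0.1  0.5 -0.8] w 0.1
tcp box 4.5 0.5 130.9 xaxis -0.0026 0.012 Fbox 0.0 0.5
[ 0.23  0.73 -0.    1.64 -0.01  0.78  1.67]
```

View pics/s14c.png

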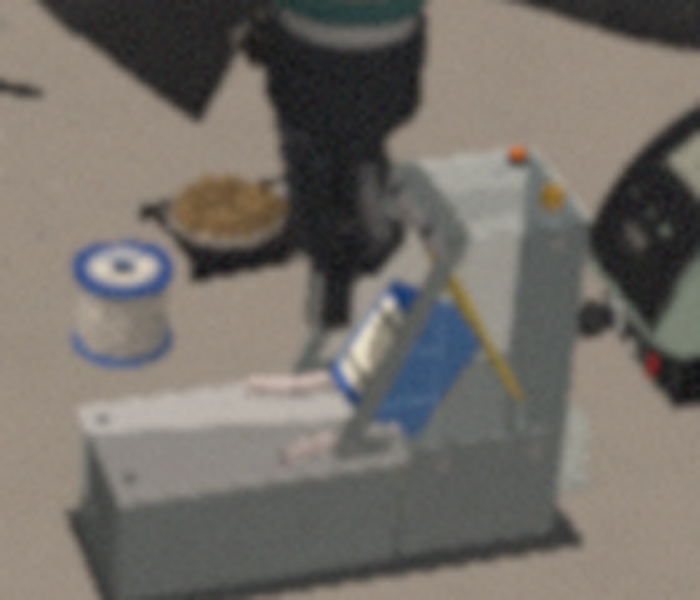

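Emit:
apply_moves([
  [[-3, 8, 0], 0, 0],
  [[-4, 15, 0], 0, 0],
  [[-4, 20, 0], 0, 0],
  [[-4, 22, 0], 0, 0],
  [[0, 15, 0], 5, 0],
  [[0, 0, 0], 10, 40],
  [[0, 0, 0], 10, 85],
  [[0, 0, 0], 10, 85],
  [[0, 0, 0], 10, 85],
  [[0, 0, 0], 10, 85],
])

```text
clock: 16.18
eef_pos: [528.8, -157.2, 149.2]
tool_rot: [1.147, 1.557, 1.584]
force: [0.3, -0.4, -0.3]
width: 84.9
```

```bash
python3 sv.py s15
```

```text
t 16.18 p [ 528.8 -157.2  149.2] zyaw 25.0 tilt 0.77 F [ 0.3 -0.4 -0.3] w 84.9
tcp box -82.5 -0.0 149.2 xaxis -0.0021 0.0133 Fbox 0.3 -0.3
```

View pics/s15c.png

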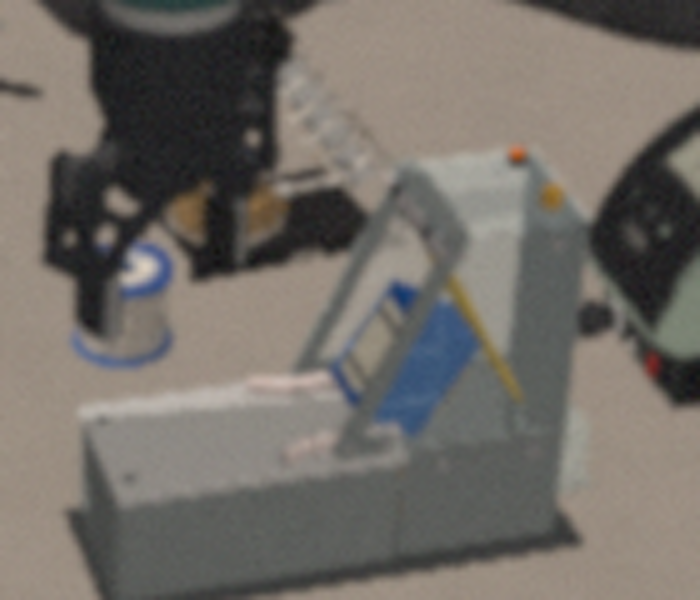

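Emit:
apply_moves([
  [[0, 0, 0], 10.5, 85],
  [[0, 0, 0], 10.5, 85],
  [[0, 0, 0], 9.5, 85],
  [[0, 0, 0], 1, 85],
])

```text
clock: 16.73
eef_pos: [527.8, -156.4, 149.9]
tool_rot: [1.687, 1.557, 1.569]
force: [1.0, -0.3, -1.0]
width: 85.0
```

```bash
python3 sv.py s16
```

```text
t 16.73 p [ 527.8 -156.4  149.9] zyaw -6.7 tilt 0.8 F [ 1.  -0.3 -1. ] w 85.0
tcp box -83.5 0.7 149.9 xaxis -0.002 0.0139 Fbox 1.0 -0.1
```

View pics/s16c.png

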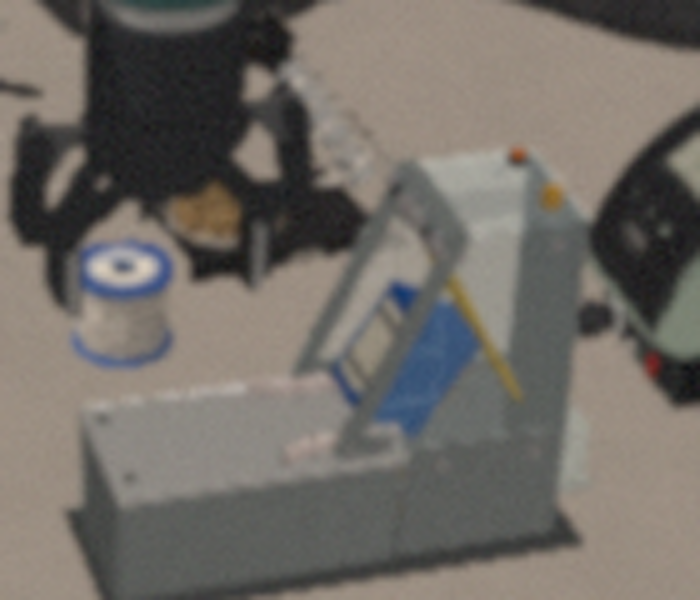

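Emit:
apply_moves([
  [[16, 0, 0], 0.7, 85],
  [[20, 0, 0], 0.5, 85],
  [[14, 0, 0], 0, 85],
  [[4, 0, 5], 0, 85],
])

```text
clock: 17.27
eef_pos: [532.2, -156.0, 92.4]
tool_rot: [1.732, 1.555, 1.6]
force: [0.2, 0.5, -0.2]
width: 84.7
```

```bash
python3 sv.py s17
```

```text
t 17.27 p [ 532.2 -156.    92.4] zyaw -7.6 tilt 0.9 F [ 0.2  0.5 -0.2] w 84.7
tcp box -79.3 1.8 92.4 xaxis -0.0027 0.0155 Fbox 0.1 0.5
```

View pics/s17c.png

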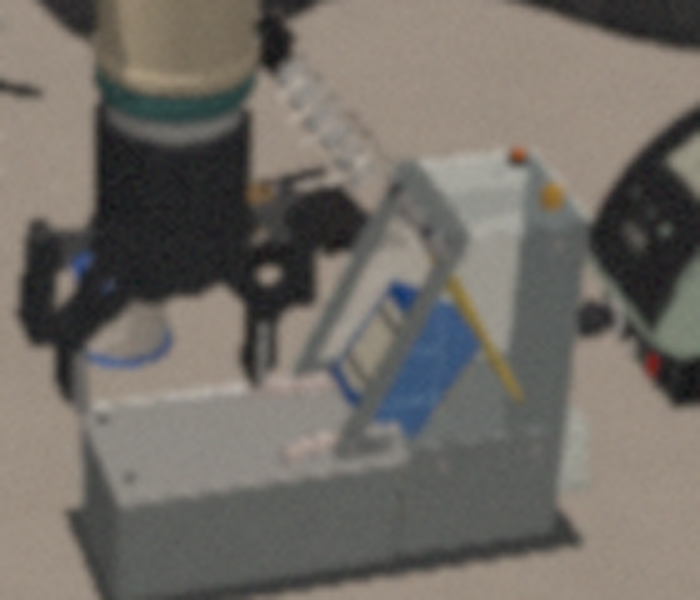

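Emit:
apply_moves([
  [[3, -1, 8], 0.4, 85],
  [[2, 0, 9], 0, 85],
  [[0, 0, 9], 0, 85],
  [[0, 0, 6], 0, 85],
])

```text
clock: 17.82
eef_pos: [568.7, -162.3, 88.2]
tool_rot: [1.441, 1.556, 1.303]
force: [-0.3, -0.3, 0.3]
width: 85.0
```

```bash
python3 sv.py s18
```

```text
t 17.82 p [ 568.7 -162.3   88.2] zyaw -7.9 tilt 0.83 F [-0.3 -0.3  0.3] w 85.0
tcp box -42.2 0.6 88.2 xaxis 0.0018 0.0145 Fbox -0.3 -0.3
```

View pics/s18c.png

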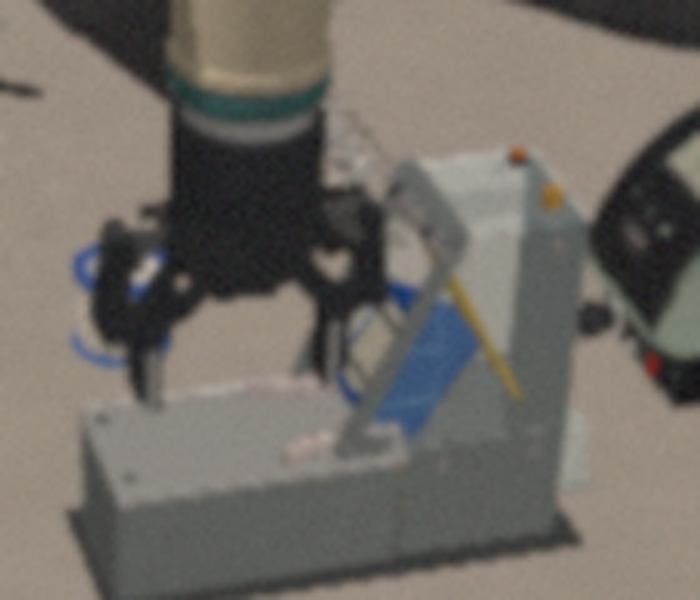

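Nearly in contact; knuckle enters the opening. Continue in small steps.

Emit:
apply_moves([
  [[0, 0, 4], 0, 85],
  [[0, 0, 4], 0, 85],
])

```text
clock: 18.12
eef_pos: [577.7, -163.5, 88.4]
tool_rot: [1.382, 1.556, 1.244]
force: [0.1, 0.3, 0.3]
width: 85.3
```

```bash
python3 sv.py s19
```

```text
t 18.12 p [ 577.7 -163.5   88.4] zyaw -7.9 tilt 0.83 F [0.1 0.3 0.3] w 85.3
tcp box -33.2 0.8 88.4 xaxis 0.0026 0.0143 Fbox 0.0 0.3
```

View pics/s19c.png

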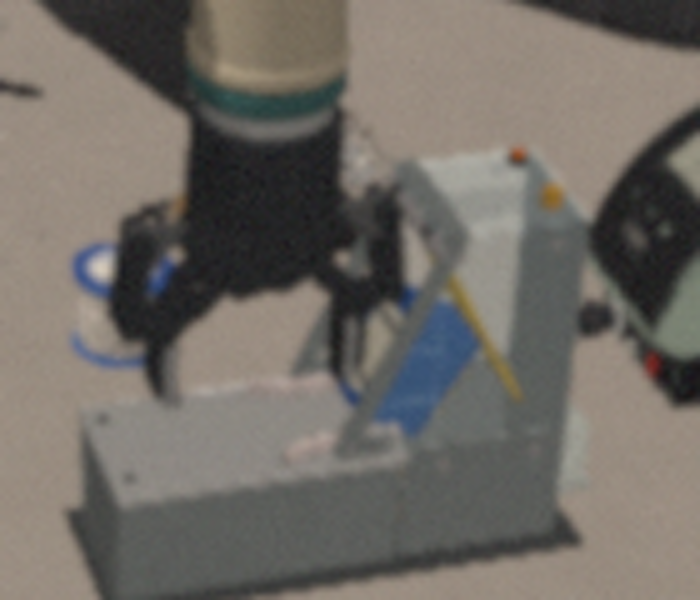

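Emit:
apply_moves([
  [[0, 0, 4], 0, 85],
  [[0, 0, 4], 0, 85],
])

```text
clock: 18.42
eef_pos: [586.3, -164.7, 88.5]
tool_rot: [1.369, 1.556, 1.231]
force: [-0.1, -0.2, -0.3]
width: 85.0
```

```bash
python3 sv.py s20
```

```text
t 18.43 p [ 586.3 -164.7   88.5] zyaw -7.9 tilt 0.84 F [-0.1 -0.2 -0.3] w 85.0
tcp box -24.5 0.9 88.5 xaxis 0.0028 0.0143 Fbox -0.1 -0.2
```

View pics/s20c.png

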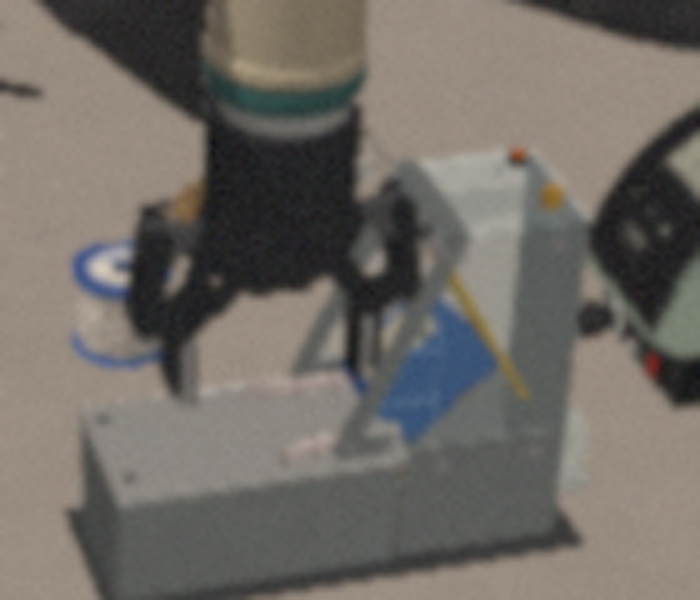

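Emit:
apply_moves([
  [[0, 0, 4], 0, 85],
  [[0, 0, 3], 0, 85],
])

```text
clock: 18.73
eef_pos: [586.3, -164.5, 86.9]
tool_rot: [2.182, 1.55, 2.042]
force: [-10.1, 1.5, 2.5]
width: 85.1
```

```bash
python3 sv.py s21
```

```text
t 18.73 p [ 586.3 -164.5   86.9] zyaw -8.0 tilt 1.18 F [-10.1   1.5   2.5] w 85.1
tcp box -24.5 1.0 86.9 xaxis -0.0119 0.0169 Fbox -10.2 0.1
```

View pics/s21c.png

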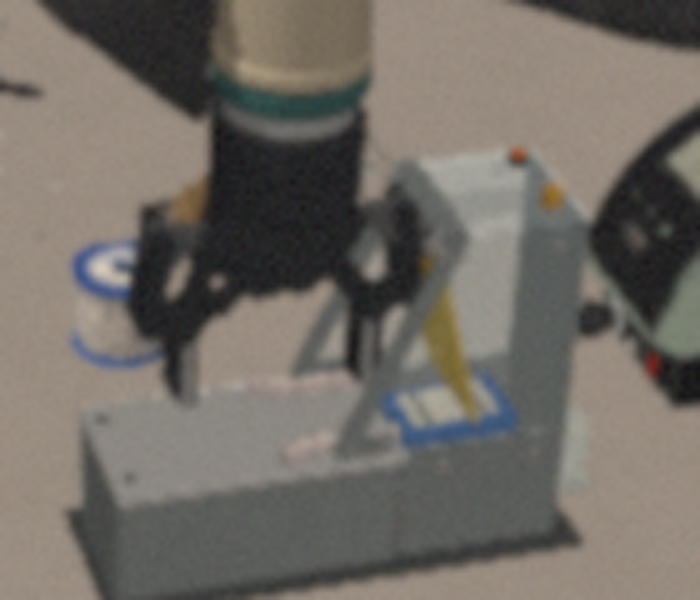

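Emit:
apply_moves([
  [[0, 0, -4], 0, 85],
  [[0, 0, -8], 0, 85],
  [[0, 0, -14], 0, 85],
  [[0, 0, -20], 0, 85],
  [[0, 0, -25], 0, 85],
  [[-25, 0, -15], 0, 85],
  [[-40, 0, 0], 0, 85],
  [[-40, 0, 0], 0, 85],
  [[0, 0, 0], 0, 85],
])

```text
clock: 19.9
eef_pos: [499.6, -154.6, 196.9]
tool_rot: [1.892, 1.554, 1.753]
force: [-0.5, -0.8, 0.3]
width: 84.9
```

```bash
python3 sv.py s22; python3 -c "
from snap import snap; import cv2
im,_,_=snap('top','t2'); cv2.imwrite('pics/t2c.png',cv2.resize(im[120:280,310:430],None,fx=5,fy=5,interpolation=cv2.INTER_CUBIC)[:600])"
```

```text
t 19.9 p [ 499.6 -154.6  196.9] zyaw -8.0 tilt 0.97 F [-0.5 -0.8  0.3] w 84.9
tcp box -111.7 -1.6 196.9 xaxis -0.0054 0.016 Fbox -0.4 -0.8
```

View pics/s22c.png

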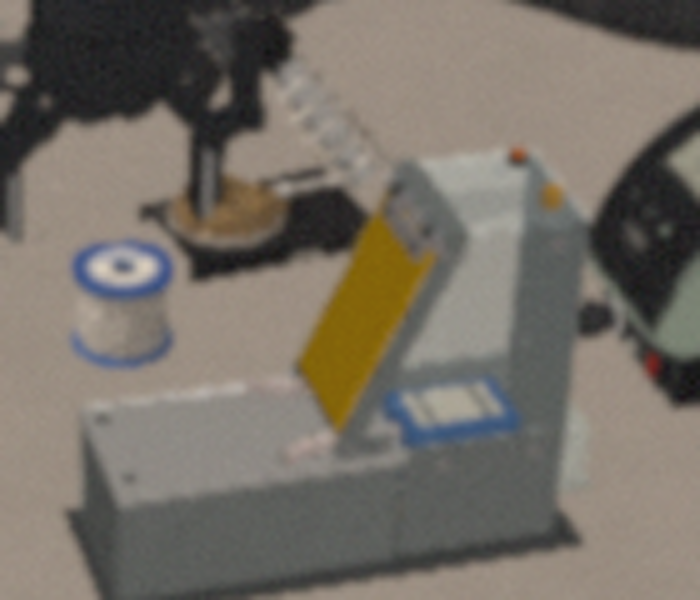

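View pics/t2c.png

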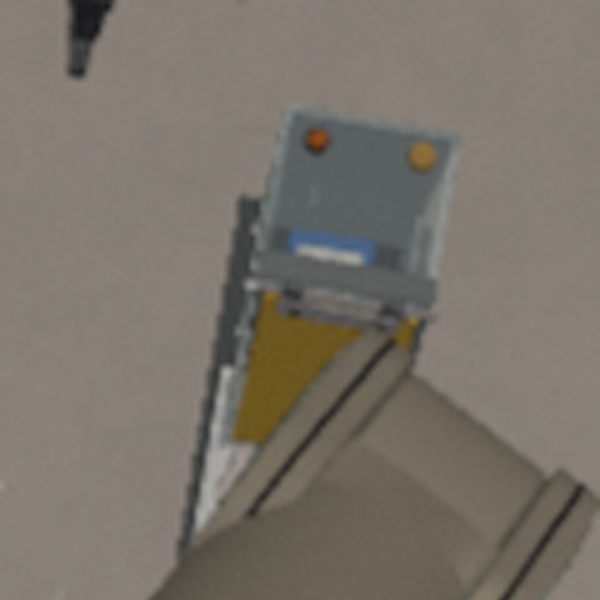

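```bash
python3 - <<'E'
from ov import *
import cv2
p=cam('s22'); D=np.load('pics/s22.npy')
for dx in (0,4,10):
    print(dx,[((np.array(proj(p,W(x,y,72)))-[300,190])*5).round().tolist() for x,y in [(37+dx,20),(37+dx,-20),(99+dx,-20),(99+dx,20)]])
def bz(u,v,z): 
    q=atz(p,300+u/5,190+v/5,z)[:2]-O; return (q@ex).round(1),(q@ey).round(1)
for c in [(386,398),(402,443),(519,428),(494,376)]: print(c,bz(*c,72))
im=cv2.imread('pics/s22.png'); cv2.imwrite('pics/s22d.png',cv2.resize(im[255:285,370:410],None,fx=15,fy=15,interpolation=cv2.INTER_CUBIC))
p=cam('t2')
for c in [(290,232),(376,241),(300,245),(365,255)]:
    q=atz(p,310+c[0]/5,120+c[1]/5,72)[:2]-O; print('top',c,(q@ex).round(1),(q@ey).round(1))
for n,(u,v) in dict(flapL=(233,440)).items():
    q=atz(p,310+u/5,120+v/5,89)[:2]-O; print(n,(q@ex).round(1),(q@ey).round(1))
E
```

```text
0 [[368.0, 394.0], [395.0, 437.0], [509.0, 420.0], [479.0, 377.0]]
4 [[375.0, 393.0], [403.0, 436.0], [516.0, 418.0], [486.0, 376.0]]
10 [[386.0, 391.0], [414.0, 434.0], [527.0, 417.0], [497.0, 375.0]]
(386, 398) (np.float64(44.7), np.float64(14.3))
(402, 443) (np.float64(38.5), np.float64(-25.7))
(519, 428) (np.float64(101.3), np.float64(-28.3))
(494, 376) (np.float64(107.1), np.float64(19.3))
top (290, 232) 104.5 19.6
top (376, 241) 107.0 -20.1
top (300, 245) 99.2 14.1
top (365, 255) 99.6 -16.2
flapL 0.4 30.1
```

View pics/s22d.png

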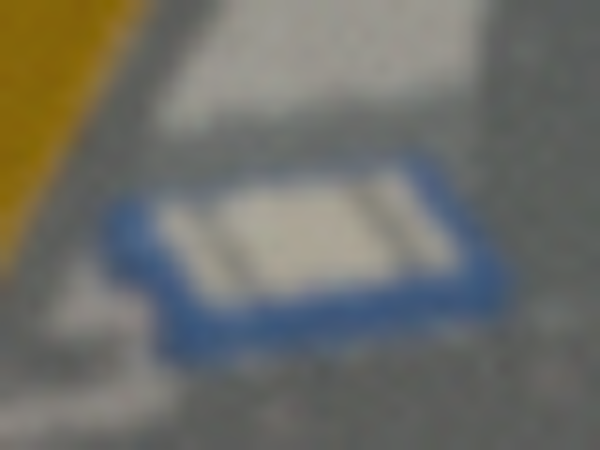

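```bash
python3 - <<'E'
from ov import *
p=cam('s22')
for z in (72,68,76):
  P=[]
  for u,v in [(152,208),(395,166),(467,266),(210,305)]:
    q=atz(p,370+u/15,255+v/15,z)[:2]-O; P.append([q@ex,q@ey])
  P=np.array(P); print(z,P.round(1).tolist(),'mid',P.mean(0).round(1),[np.linalg.norm(P[i]-P[i-1]).round(1) for i in range(4)],np.degrees(np.arctan2(*(P[1]-P[0])[::-1])).round(1),np.degrees(np.arctan2(*(P[2]-P[3])[::-1])).round(1))
E
```

```text
72 [[53.3, 15.5], [99.2, 17.1], [99.6, -14.7], [52.6, -14.5]] mid [76.2  0.9] [np.float64(30.0), np.float64(45.9), np.float64(31.8), np.float64(47.0)] 2.0 -0.2
68 [[55.6, 21.0], [101.8, 22.5], [102.2, -9.4], [54.9, -9.2]] mid [78.6  6.2] [np.float64(30.2), np.float64(46.2), np.float64(31.9), np.float64(47.3)] 2.0 -0.2
76 [[51.0, 10.1], [96.7, 11.7], [97.0, -19.9], [50.3, -19.8]] mid [73.7 -4.5] [np.float64(29.9), np.float64(45.7), np.float64(31.6), np.float64(46.8)] 2.0 -0.2
```

```bash
python3 -c "
from cell import ctrl; print(ctrl.finish_job())"; python3 bx.py
```

```text
the job is handed in; nothing more can be done
None
the job is handed in; nothing more can be done
```

The smallest capacitor is in the discharge box, lying terminals down on the bars, with the flap shut. I handed the job in at about 20 s of the 64 s limit; it reports no verdict.

**What I did**
- I gripped the capacitor across its 40 mm width, turned it about 60° and stood it on the sill at box x ≈ -64 mm. Its terminals faced the flap.
- I pushed it in low with closed fingers. It stood under the flap, holding it open at about 0.64 rad.
- At that height I could not push further, because the gripper body nears the raked frame there. Pushing higher, the capacitor tilted about 30° and then stayed leaning on the flap, and the gripper met the frame (about 6 N).
- I turned the gripper 90° and pushed with the leading open finger. The capacitor then dropped into the tub. Finger and hinge area touched once at about 10 N, under the 40 N limit.
- I drew the gripper back clear of the box.

**Last checks**
- **Position:** both cameras agree with the label face being level at 72 mm, the height expected with the terminals on the bars. The middle-line offset is -0.2 mm (top) and +0.9 mm (side).
- **Squareness:** the side view gives 0–2° and the top view 3–4°, a small disagreement but inside the 11° limit.
- **Flap:** it looks fully shut in both views, with the lower edge at box x ≈ 0.
- **Contact:** wrist force was near zero when I handed in, and the gripper never went below sill height over the bars.
- **Bystanders:** the spool has not moved in the pictures. I did not measure the marker, pliers or tray again at the end; I never worked near them.

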